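# Load the kiln shelf around a pile of setter tiles

## Task

Load the clay pieces from the wooden ware board onto the kiln shelf, standing upright, in this order: first the round-headed figure straight behind the pile of tiles (on the side away from the robot), then the beaker straight to the left of the figure, then the crimped dish straight in front of the beaker, leaving about 40 mm of clear space between each piece and the one it is placed from, and keeping them square to the shelf. Last, lay the knobbed lid in the middle of the top of the tile pile; the pile's height is not known, so lower the lid until you feel it touch and only then let go. Leave the little bud vase standing where it is on the ware board.

Things in the scene. Friction and masses are not known exactly. Their poses are not given: they have to be found in the camera images.
- shelf: Kiln shelf to load: fixed pale slab 250 x 250 x 15 mm flat on the table, on either half, turned up to 14 degrees. Three stub posts (22 mm across, 35 mm tall) stand on it at x 108, y +-108 and x -110, y 0 mm. Origin: centre of the underside (table height). x axis to its back (away from the robot), y to its left (the robot's left), z up: behind, left, in front mean along these.
- pile: The pile of white square setter tiles, 70 x 70 mm, standing on the front right part of the kiln shelf, square to it. Origin: centre of the underside of the lowest tile, on the shelf's top; axes as the shelf's. The number of tiles is not known: the top of the pile lies between 15 and 50 mm above this origin. It is fixed and bears pressing.
- figure_center (a point): Loose clay figure, 78 mm tall, about 0.18 kg: an upright cylinder body 48 mm in diameter (straight from 3 to 44 mm above its foot) with a round head 34 mm in diameter on top. This point is on its axis, 39 mm above its foot; z is up.
- beaker_center (a point): Loose plain clay beaker, an open straight cup 50 mm in outer diameter, 70 mm tall, wall 4 mm, about 0.15 kg. This point is on its axis, half-way up (35 mm above its foot); z is up.
- dish_center (a point): Loose low round clay dish with a crimped (scalloped) rim, straight-sided, 62 mm in outer diameter (67 over the crimps at the very top), 32 mm tall over the crimps, wall 5 mm, about 0.11 kg. This point is on its axis, 15 mm above its foot; z is up.
- lid_center (a point): Loose clay lid: a flat disc 60 mm in diameter and 8 mm thick with a round upright knob in the middle, 18 mm in diameter, reaching from 8 to 32 mm above the underside; about 0.10 kg. This point is on its axis, 16 mm above its underside; z is up.
- vase_center (a point): Bystander: small darker clay bud vase, 28 mm in diameter, 42 mm tall, loose, standing near the middle of the ware board among the four pieces. It must stay standing where it is. This point is on its axis, 21 mm above its foot.
- board: The ware board: a fixed plywood board 260 x 260 mm, 18 mm thick, lying on the table on the other half from the kiln shelf; the four pieces and the bud vase stand on it at the start. Origin: centre of the underside (table height); x axis away from the robot, y to the left, z up; turned by up to 14 degrees.
There are look-alikes about, which are no part of the job. Leave any blue look-alike of the part that bears beaker_center alone.

How it is judged (in metres and radians):
On the way, in this order (a step that is already met when the one before it is completed fails the run):
1. the figure stands on the kiln shelf straight behind the pile, let go (contact force between figure and shelf above 0.1 N and angle between figure_center's own z axis and vertical below 0.12 rad and linear speed of figure below 0.03 m/s and x of figure_center in the frame of pile between 0.082 and 0.116 m and y of figure_center in the frame of pile between -0.018 and 0.018 m and contact force between the fingers and figure below 0.05 N), for 0.2 s.
2. then the beaker stands on the shelf straight to the left of the figure, let go (contact force between beaker and shelf above 0.1 N and angle between beaker_center's own z axis and vertical below 0.12 rad and linear speed of beaker below 0.03 m/s and x of beaker_center in the frame of pile between 0.07 and 0.128 m and y of beaker_center in the frame of pile between 0.055 and 0.126 m and horizontal distance between beaker_center and figure_center between 0.072 and 0.106 m and contact force between the fingers and beaker below 0.05 N), for 0.2 s.
3. then the dish stands on the shelf straight in front of the beaker, let go (contact force between dish and shelf above 0.1 N and angle between dish_center's own z axis and vertical below 0.12 rad and linear speed of dish below 0.03 m/s and x of dish_center in the frame of pile between -0.034 and 0.036 m and y of dish_center in the frame of pile between 0.07 and 0.128 m and horizontal distance between dish_center and beaker_center between 0.079 and 0.113 m and contact force between the fingers and dish below 0.05 N), for 0.2 s.
4. last, the lid touches the top of the pile, over its middle, while still held (x of lid_center in the frame of pile between -0.014 and 0.014 m and y of lid_center in the frame of pile between -0.014 and 0.014 m and contact force between lid and pile above 0.1 N and angle between lid_center's own z axis and vertical below 0.12 rad and contact force between the fingers and lid above 0.5 N), for 0.05 s.
At the end, for the whole second after the job is handed in: Figure, beaker, dish upright on the shelf, gaps 23 to 57 mm; figure within 18 mm of the pile's centre line, beaker and dish within about 30 mm of their rows, dish clear of the pile. Lid flat on the pile within 14 mm of its middle. Vase upright, moved under 20 mm. All released, at rest (all of step 1 and all of step 2 and all of step 3 and x of lid_center in the frame of pile between -0.014 and 0.014 m and y of lid_center in the frame of pile between -0.014 and 0.014 m and contact force between lid and pile above 0.1 N and angle between each of lid_center, vase_center's own z axis and vertical below 0.12 rad and linear speed of lid below 0.03 m/s and contact force between the fingers and lid below 0.05 N); the robot touches nothing.
It fails at once if the bud vase is moved by more than 20 mm (distance of vase_center from where it was at the start of the episode above 0.02 m).
It also fails if it takes over 120 s, if anything falls off the work surface, if the arm or the gripper's body presses on something with over 40 N, if the wrist force passes 120 N, or if a joint passes its speed limit or range.

## Robot

A 6-joint arm with a two-finger parallel gripper is mounted at the origin on the work surface. World frame = base frame: x ahead of the robot, y to its left, z up, the work surface at z = 0. Lengths are in mm, angles in degrees, forces in N, time in s.
With the tool pointing down it reaches from about 300 to 850 mm from the base axis. Payload 4.2 kg.
Tool frame: the origin (TCP) lies at the very end of the fingers, on their centre line; the grasp point (between the pads) lies 19 mm behind it (env.grasp_offset is the distance from the TCP to the grasp point, in mm); z points along the fingers, y is the line along which they close (so a half turn about z gives the same grasp; the last joint's range is limited). The gripper opens to 91 mm and grips with 3 to 60 N. Pads are 32 mm wide; open, the fingers measure 118 mm over their backs; the gripper's body (76 mm by 178 mm) begins 60 mm behind the grasp point.
Start: joints at [62.395, 18.312, 89.639, -0, 72.044, -1.146], TCP at [256.203, 514.787, 186.776] pointing down, gripper open.
Joint ranges: [-177.97, 177.97], [-48.28, 115.42], [12.27, 149.76], [-77.06, 257.06], [2.81, 150.46], [-146.56, 146.56]. Speed limits (degrees/s): [147.25, 147.25, 180, 180, 180, 180].

## Interface

Orientations are given as [roll, pitch, yaw] about the fixed x, y, z axes, in that order (R = Rz(yaw) Ry(pitch) Rx(roll)).
In Python, from workcell import env gives the robot as it stands. The module is installed in compiled form; this text tells all that it offers.
- The arm moves only by the tool send_rows, never from a script. Its argument "motion" is a list of rows, each an object of numbers: "tx", "ty", "tz": the shift along the tool's x, y, z in units of 500 mm (1.0 is 500 mm); "rx", "ry", "rz": the turn, a rotation vector about the tool's x, y, z in units of 30 degrees (1.0 is 30 degrees); "gripper": the closure, from -1 (fully open) to 1 (shut). In form: [{"tx": .., "ty": .., "tz": .., "rx": .., "ry": .., "rz": .., "gripper": ..}, ...]. A call has 1 to 12 rows; each row shifts and turns the commanded pose from where the row before left it, along the tool's axes as they then stand; what a row does not reach is not made up. A row lasts 1/8 s, in which the tool goes at most 62.5 mm and 10.7 degrees, less where a joint would pass 70% of its speed; a pose out of reach is approached as far as the arm can. A call with a number of a shift or a turn outside -1 to 1 is refused whole. A call with a gripper value outside its range is refused whole. The fingers move at their own pace and stop on an object; "grip_force" is the grip in N (left out, the last holds). Time passes only in rows, so rows that do not move let the fingers close. It gives the time, the measured TCP pose, the force, the opening and the grip force at its end, in the units of the state.
- env.state(): the state, without advancing time (a new reading comes with each control period).
- env.grab_frame(name): name is "scene" or "top" or "wrist"; returns a dict with "frame" (420x560x3 uint8, red, green, blue), "vertical_fov" (degrees; the focal length in pixels is half the picture's height over the tangent of half this angle, whatever the lens; pixels are square), "cx", "cy" (the principal point, pixels), "rvec" (rotation vector, rad) and "tvec" (3), from world to camera coordinates, as OpenCV has them; the wrist camera has in their place "T_tool_cam" (4x4, takes a point from camera to tool coordinates, whose origin is the TCP and whose axes are the flange's). Camera axes: x right, y down, z forward; pixel columns grow to the right and rows downward; lengths in mm; the calibration is good to about 2 mm. A picture is of the moment at which its call begins: read the wrist's pose just before it. There is no depth.
- env.job_done(): hands the job in; it is judged then, once.
The state is a dict: "time_s": time; "qpos": joint angles; "qvel": joint speeds; "effort": joint torques, N m; "ee_pos": TCP position; "ee_rot": TCP orientation; "force": force on the tool from outside, world axes, zero at the start; "torque": the same for the moment, N m; "gripper_width": finger opening in mm; "gripper_force": force on a finger pad.
Only numpy, scipy, OpenCV 4.12 (cv2) and the standard library are available. Lean on these libraries where they do the work, as an engineer would, in place of code of your own. Each camera call takes 0.05 s, during which the arm holds its last target. There are 200 camera calls.

## Working session

There is one attempt and no reset: what is moved stays moved. The work goes in short steps, Python scripts to look and compute and a tool call to move; the robot and the scene stay as the last step left them, time stands still between calls to the robot, and variables do not carry over. Pictures are saved under pics/ and viewed, at most 14 in all, crops included, and the job is handed in when it is done.

Besides the shell and the picture viewer there is one more tool, called after ">>>" by a JSON object that holds its "name" and its "arguments", one argument or row to a line. send_rows: Moves the arm, as the interface text tells. Shifts and turns lie within -1 to 1; 1 stands for 500 mm of shift or 30 degrees of turn. Its arguments: {"type":"object","properties":{"motion":{"type":"array"},"grip_force":{"type":"number"}},"required":["motion"]}

```bash
mkdir -p pics; ls; cat > h.py <<'E'
import numpy as np, cv2
from workcell import env
from scipy.spatial.transform import Rotation as R
def Ttool(s=None):
    s=s or env.state(); T=np.eye(4); T[:3,:3]=R.from_euler('xyz',s['ee_rot'],degrees=True).as_matrix(); T[:3,3]=s['ee_pos']; return T
def grab(name,save=None):
    s=env.state(); g=env.grab_frame(name); im=g['frame']; f=im.shape[0]/2/np.tan(np.radians(g['vertical_fov'])/2)
    if name=='wrist': Twc=Ttool(s)@np.array(g['T_tool_cam'])
    else:
        M=np.eye(4); M[:3,:3]=cv2.Rodrigues(np.array(g['rvec'],float))[0]; M[:3,3]=np.ravel(g['tvec']); Twc=np.linalg.inv(M)
    if save: cv2.imwrite('pics/'+save,im[:,:,::-1])
    return dict(im=im,f=f,cx=g['cx'],cy=g['cy'],T=Twc)
def ray(c,u,v):
    d=c['T'][:3,:3]@np.array([(u-c['cx'])/c['f'],(v-c['cy'])/c['f'],1.]); return c['T'][:3,3],d/np.linalg.norm(d)
def onz(c,u,v,z):
    o,d=ray(c,u,v); return o+d*(z-o[2])/d[2]
def tri(rs):
    A=sum(np.eye(3)-np.outer(d,d) for o,d in rs); b=sum((np.eye(3)-np.outer(d,d))@o for o,d in rs); return np.linalg.solve(A,b)
def proj(c,p):
    q=np.linalg.inv(c['T'])@np.r_[p,1]; return c['cx']+c['f']*q[0]/q[2],c['cy']+c['f']*q[1]/q[2]
E
python3 - <<'E'
from h import *
s=env.state(); print(s, env.grasp_offset)
import pickle
for n in('top','scene','wrist'):
    c=grab(n,n+'0.png'); print(n,c['f'],c['cx'],c['cy'],c['T'].round(2)); pickle.dump(c,open(n+'0.pkl','wb'))
E
```

```text
pics
{'time_s': 0.0, 'qpos': array([ 6.23956288e+01,  1.83499661e+01,  8.97064438e+01,  5.01118042e-04,
        7.20433151e+01, -1.14507071e+00]), 'qvel': array([-0.03479782, -0.0565089 ,  0.03089468,  0.0815779 , -0.08462905,
        0.17459523]), 'effort': array([-1.17274503e-03, -4.12460947e+01, -2.31975996e+01,  7.26112607e-02,
        4.57496429e-02, -1.34674374e-04]), 'ee_pos': array([255.93085239, 514.28465129, 185.93685565]), 'ee_rot': array([-1.79900304e+02, -2.46923925e-03,  1.53540542e+02]), 'force': array([0.20083923, 0.60977067, 0.73345629]), 'torque': array([ 0.01955871,  0.01415032, -0.0173218 ]), 'gripper_force': 0.0, 'gripper_width': 91.04671042633744} 18.8
top 493.2593545651991 279.9999225976746 210.47205560743967 [[-1.00000e-02 -9.80000e-01  2.00000e-01  2.88030e+02]
 [-1.00000e+00  1.00000e-02  0.00000e+00  2.29700e+01]
 [-1.00000e-02 -2.00000e-01 -9.80000e-01  1.01257e+03]
 [ 0.00000e+00  0.00000e+00  0.00000e+00  1.00000e+00]]
scene 540.7446112620362 286.0093069096615 210.8791400282167 [[-5.30000e-01  5.30000e-01 -6.70000e-01  1.16358e+03]
 [ 8.50000e-01  3.20000e-01 -4.20000e-01  4.39860e+02]
 [-1.00000e-02 -7.90000e-01 -6.10000e-01  6.97520e+02]
 [ 0.00000e+00  0.00000e+00  0.00000e+00  1.00000e+00]]
wrist 320.38917050732033 277.2728703248746 209.08617828184023 [[ 4.5000e-01  8.6000e-01  2.3000e-01  1.9034e+02]
 [ 8.9000e-01 -4.3000e-01 -1.2000e-01  5.4735e+02]
 [-0.0000e+00  2.6000e-01 -9.7000e-01  3.8499e+02]
 [ 0.0000e+00  0.0000e+00  0.0000e+00  1.0000e+00]]
```

View pics/top0.png

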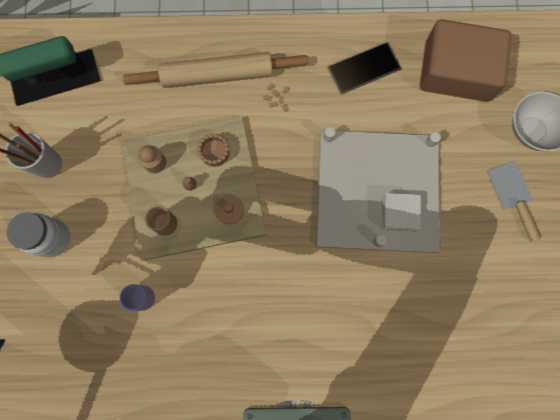

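View pics/scene0.png

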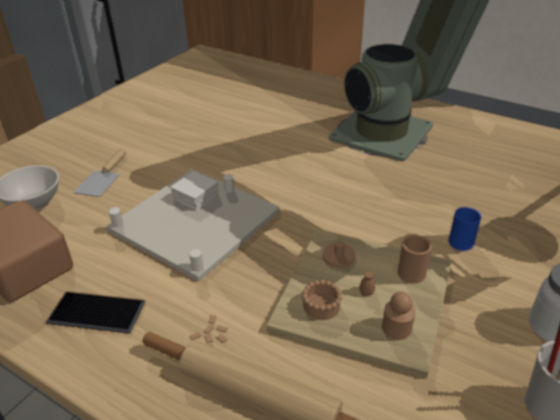

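The top view shows the board on the left (figure ≈(150,157), dish ≈(213,150), vase ≈(189,183), beaker ≈(160,220), lid ≈(229,209)). The shelf is on the right, with the pile ≈(403,210) and posts at (330,132), (435,138) and (381,240). The blue look-alike is at (137,298). The scene view agrees: figure head (401,303), beaker (415,258), dish (322,300), lid (338,255), vase (368,285).

```bash
python3 - <<'E'
from h import *
import pickle
rois={'top':(120,115,270,260),'scene':(270,225,460,360)}
out=[]
for n,(x0,y0,x1,y1) in rois.items():
    c=pickle.load(open(n+'0.pkl','rb')); im=c['im'].astype(int)
    hsv=cv2.cvtColor(c['im'],cv2.COLOR_RGB2HSV)
    pts={'top':[(150,150),(213,150),(205,225),(235,215),(175,160)],'scene':[(401,303),(322,314),(350,330),(338,258)]}[n]
    print(n,[tuple(hsv[v,u]) for u,v in pts])
    m=((hsv[:,:,0]<12)|(hsv[:,:,0]>172))&(hsv[:,:,1]>70)
    k=np.zeros(m.shape,np.uint8); k[y0:y1,x0:x1]=m[y0:y1,x0:x1]*255
    N,_,st,ce=cv2.connectedComponentsWithStats(k)
    for i in range(1,N):
        if st[i,4]>40: print(st[i],ce[i].round(1))
    s=cv2.resize(c['im'][y0:y1,x0:x1],None,fx=4,fy=4,interpolation=cv2.INTER_CUBIC)
    out.append(s[:,:,::-1])
c=pickle.load(open('top0.pkl','rb'))
im=c['im'][115:265,305:455]; out.append(cv2.resize(im,None,fx=4,fy=4,interpolation=cv2.INTER_CUBIC)[:,:,::-1])
for i,o in enumerate(out): cv2.imwrite(f'pics/crop{i}.png',o); print(o.shape)
E
```

```text
top [(np.uint8(14), np.uint8(104), np.uint8(113)), (np.uint8(14), np.uint8(105), np.uint8(136)), (np.uint8(21), np.uint8(86), np.uint8(110)), (np.uint8(14), np.uint8(107), np.uint8(100)), (np.uint8(21), np.uint8(83), np.uint8(105))]
scene [(np.uint8(14), np.uint8(102), np.uint8(128)), (np.uint8(13), np.uint8(112), np.uint8(89)), (np.uint8(20), np.uint8(86), np.uint8(110)), (np.uint8(14), np.uint8(112), np.uint8(84))]
(580, 600, 3)
(540, 760, 3)
(600, 600, 3)
```

View pics/crop2.png

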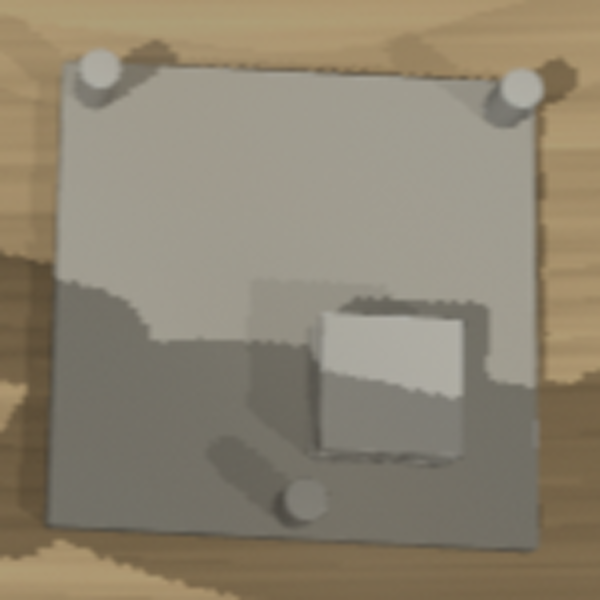

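View pics/crop0.png

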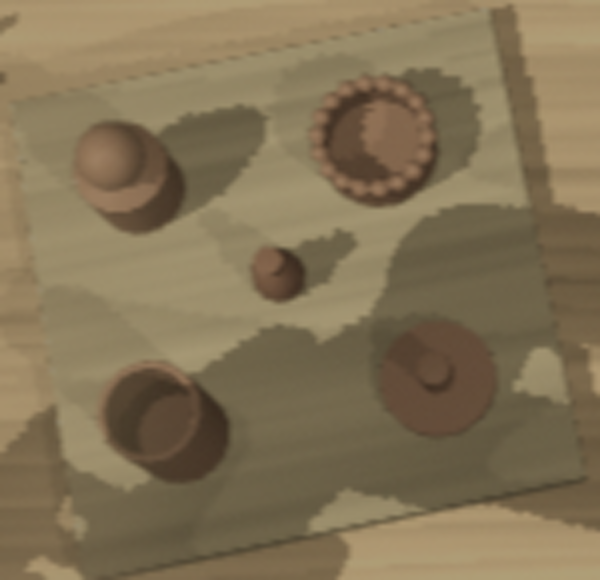

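View pics/crop1.png

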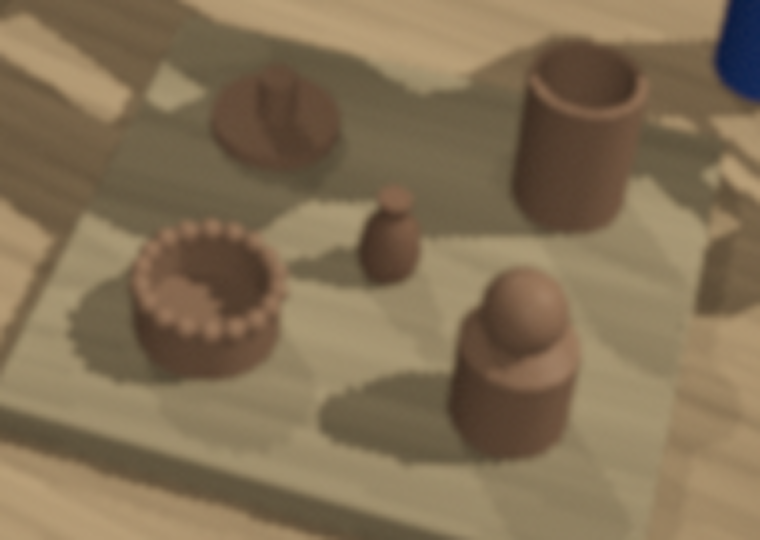

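Crop contents: shelf corners (65,63), (537,78), (537,549), (49,524); pile top (322,313)–(463,455). In the board crops, head, rims and knob are clear, so I can triangulate them.

```bash
python3 - <<'E'
from h import *
import pickle
t=pickle.load(open('top0.pkl','rb'));s=pickle.load(open('scene0.pkl','rb'))
P={'head z79':((110,155),(526,310)),'beaker rim 88':((151,411),(587,77)),'dish rim 50':((375,138),(209,279)),'lid disc 26':((437,378),(276,118)),'knob 50':((435,367),(279,75)),'vase':((268,260),(396,198))}
for k,(a,b) in P.items():
    r=[ray(t,a[0]/4+119.6,a[1]/4+114.6),ray(s,b[0]/4+269.6,b[1]/4+224.6)]
    print(k,tri(r).round(1))
S=np.array([onz(t,a/4+304.6,b/4+114.6,15) for a,b in [(65,63),(537,78),(537,549),(49,524)]])
print('shelf',S.round(1),S.mean(0).round(1),'edges',np.linalg.norm(S-np.roll(S,1,0),axis=1).round(1))
x=(S[0]+S[1]-S[2]-S[3]);y=S[0]+S[3]-S[1]-S[2]; print(np.degrees([np.arctan2(x[1],x[0]),np.arctan2(-y[0],y[1])]))
Q=np.array([onz(t,a/4+304.6,b/4+114.6,50) for a,b in [(101,69),(521,89),(305,500)]]);print('posts',Q.round(1)); 
d=Q[0]-Q[1];print(np.degrees(np.arctan2(-d[0],d[1])), 'centre',(Q[0]+Q[1])/2)
for z in(30,45,60):
    W=np.array([onz(t,a/4+304.6,b/4+114.6,z) for a,b in [(322,313),(463,320),(463,455),(322,452)]]);print(z,W.mean(0).round(1),np.linalg.norm(W-np.roll(W,1,0),axis=1).round(1))
E
```

```text
head z79 [594.3 287.1  80.2]
beaker rim 88 [463.8 260.4  87.6]
dish rim 50 [612.9 161.1  44.9]
lid disc 26 [491.  130.5  24. ]
knob 50 [491.  129.5  49.8]
vase [545.  211.8  59.7]
shelf [[ 661.1  -63.4   15. ]
 [ 648.6 -313.7   15. ]
 [ 397.9 -294.3   15. ]
 [ 414.3  -47.8   15. ]] [ 530.5 -179.8   15. ] edges [247.3 250.6 251.4 247.1]
[-4.02522789 -3.32399704]
posts [[ 644.4  -78.7   50. ]
 [ 630.2 -293.2   50. ]
 [ 419.9 -171.3   50. ]]
-3.8086748606180336 centre [ 637.29403852 -185.96932491   50.        ]
30 [ 480.9 -222.8   30. ] [72.  71.8 69.9 70.8]
45 [ 478.  -219.1   45. ] [70.9 70.7 68.8 69.8]
60 [ 475.  -215.3   60. ] [69.8 69.6 67.7 68.7]
```

Heights come out right (head 80, beaker rim 88, lid 24/50). The shelf is at yaw ≈ −3.8°, with its centre at ≈(530,−180). I'll use tool yaw 86.2 throughout, so the fingers close along shelf x.

>>> {"name": "send_rows", "arguments": {
  "motion": [
    {"rz":0.32,"gripper":-1},
    {"rz":0.32,"gripper":-1},
    {"rz":0.32,"gripper":-1},
    {"rz":0.32,"gripper":-1},
    {"rz":0.32,"gripper":-1},
    {"rz":0.32,"gripper":-1},
    {"rz":0.32,"gripper":-1},
    {"gripper":-1}
  ],
  "grip_force": 15
}}

```text
invalid input at $.motion[0]: expected keys tx, ty, tz, rx, ry, rz, gripper
```

>>> {"name": "send_rows", "arguments": {
  "motion": [
    {"tx":-0.051,"ty":0.088,"gripper":-1},
    {"tx":-0.051,"ty":0.088,"gripper":-1},
    {"tx":-0.051,"ty":0.088,"gripper":-1},
    {"tx":-0.051,"ty":0.088,"gripper":-1},
    {"tx":-0.051,"ty":0.088,"gripper":-1},
    {"tx":-0.051,"ty":0.088,"gripper":-1},
    {"tx":-0.051,"ty":0.088,"gripper":-1},
    {"tx":-0.051,"ty":0.088,"gripper":-1},
    {"gripper":-1},
    {"gripper":-1}
  ]
}}

```text
invalid input at $.motion[0]: expected keys tx, ty, tz, rx, ry, rz, gripper
```

```bash
cat >> h.py <<'E'
def to(p,yaw=None):
    s=env.state(); T=Ttool(s); d=T[:3,:3].T@(np.array(p,float)-T[:3,3])
    print('pos',T[:3,3].round(1),'rot',np.round(s['ee_rot'],1),'F',np.round(s['force'],1),'w',round(s['gripper_width'],1),'gf',round(s['gripper_force'],1),'t',round(s['time_s'],1))
    print('units',(d/500).round(4),'mm',d.round(1))
E
python3 - <<'E'
from h import *
to((594,287,190))
c=grab('wrist','w1.png'); print(c['T'][:3,3].round(1))
print(proj(c,(594,287,80)))
E
```

```text
pos [256.  514.4 186.1] rot [-179.9   -0.   153.5] F [ 0.5 -1.  -0.1] w 91.1 gf 0.0 t 0.1
units [-0.8078 -0.106  -0.0076] mm [-403.9  -53.    -3.8]
[190.4 547.4 385.1]
(np.float64(237.02193118952903), np.float64(502.01583182896536))
```

View pics/w1.png

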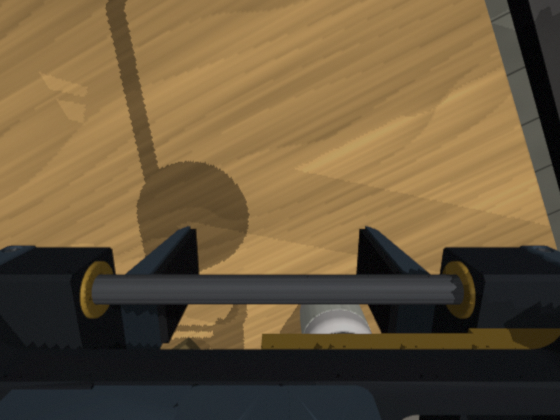

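The moves were refused because every key is required, so this picture shows only table, with fingertips at (190,230) and (365,230). Resending in full.

>>> {"name": "send_rows", "arguments": {
  "motion": [
    {"tx":0,"ty":0,"tz":0,"rx":0,"ry":0,"rz":0.32,"gripper":-1},
    {"tx":0,"ty":0,"tz":0,"rx":0,"ry":0,"rz":0.32,"gripper":-1},
    {"tx":0,"ty":0,"tz":0,"rx":0,"ry":0,"rz":0.32,"gripper":-1},
    {"tx":0,"ty":0,"tz":0,"rx":0,"ry":0,"rz":0.32,"gripper":-1},
    {"tx":0,"ty":0,"tz":0,"rx":0,"ry":0,"rz":0.32,"gripper":-1},
    {"tx":0,"ty":0,"tz":0,"rx":0,"ry":0,"rz":0.32,"gripper":-1},
    {"tx":0,"ty":0,"tz":0,"rx":0,"ry":0,"rz":0.32,"gripper":-1},
    {"tx":0,"ty":0,"tz":0,"rx":0,"ry":0,"rz":0,"gripper":-1}
  ],
  "grip_force": 15
}}

```text
time_s: 1.2
ee_pos: [256.1, 514.6, 186.6]
ee_rot: [-180.0, 0.0, 86.5]
force: [-0.1, 0.0, -0.0]
gripper_width: 91.6
gripper_force: 0.0
```

>>> {"name": "send_rows", "arguments": {
  "motion": [
    {"tx":-0.051,"ty":0.088,"tz":0,"rx":0,"ry":0,"rz":0,"gripper":-1},
    {"tx":-0.051,"ty":0.088,"tz":0,"rx":0,"ry":0,"rz":0,"gripper":-1},
    {"tx":-0.051,"ty":0.088,"tz":0,"rx":0,"ry":0,"rz":0,"gripper":-1},
    {"tx":-0.051,"ty":0.088,"tz":0,"rx":0,"ry":0,"rz":0,"gripper":-1},
    {"tx":-0.051,"ty":0.088,"tz":0,"rx":0,"ry":0,"rz":0,"gripper":-1},
    {"tx":-0.051,"ty":0.088,"tz":0,"rx":0,"ry":0,"rz":0,"gripper":-1},
    {"tx":-0.051,"ty":0.088,"tz":0,"rx":0,"ry":0,"rz":0,"gripper":-1},
    {"tx":-0.051,"ty":0.088,"tz":0,"rx":0,"ry":0,"rz":0,"gripper":-1},
    {"tx":0,"ty":0,"tz":0,"rx":0,"ry":0,"rz":0,"gripper":-1},
    {"tx":0,"ty":0,"tz":0,"rx":0,"ry":0,"rz":0,"gripper":-1}
  ]
}}

```text
time_s: 2.45
ee_pos: [594.0, 288.8, 186.4]
ee_rot: [-179.9, -0.0, 86.4]
force: [-0.3, -0.4, 1.0]
gripper_width: 91.4
gripper_force: 0.0
```

```bash
python3 - <<'E'
from h import *
to((594,287,190))
c=grab('wrist','w2.png'); print(c['T'][:3,3].round(1))
print(proj(c,(594,287,80)),proj(c,(613,161,48)),proj(c,(464,260,88)))
E
```

```text
pos [594.  288.8 186.4] rot [-179.9   -0.    86.4] F [-0.3 -0.4  1. ] w 91.4 gf 0.0 t 2.5
units [-0.0036  0.0003 -0.0072] mm [-1.8  0.1 -3.6]
[598.3 361.8 385.4]
(np.float64(278.1727141450639), np.float64(202.599370822968)) (np.float64(300.99809074441555), np.float64(298.8337324103185)) (np.float64(148.3320225038142), np.float64(239.22978313346252))
```

View pics/w2.png

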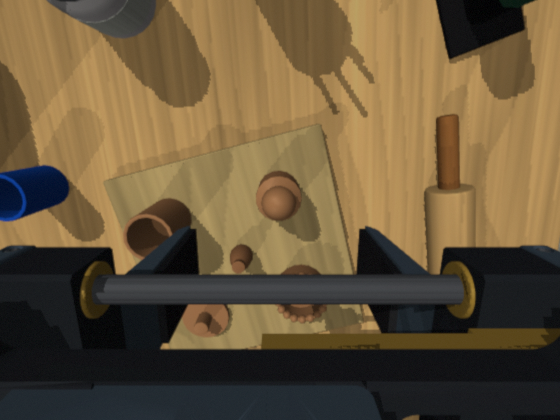

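The wrist view confirms the figure's head at (279,203), where I predicted it. Descending, gripping and lifting.

>>> {"name": "send_rows", "arguments": {
  "motion": [
    {"tx":-0.003,"ty":0,"tz":0.08,"rx":0,"ry":0,"rz":0,"gripper":-1},
    {"tx":0,"ty":0,"tz":0.08,"rx":0,"ry":0,"rz":0,"gripper":-1},
    {"tx":0,"ty":0,"tz":0.08,"rx":0,"ry":0,"rz":0,"gripper":-1},
    {"tx":0,"ty":0,"tz":0.05,"rx":0,"ry":0,"rz":0,"gripper":-1},
    {"tx":0,"ty":0,"tz":0.032,"rx":0,"ry":0,"rz":0,"gripper":-1},
    {"tx":0,"ty":0,"tz":0,"rx":0,"ry":0,"rz":0,"gripper":-1},
    {"tx":0,"ty":0,"tz":0,"rx":0,"ry":0,"rz":0,"gripper":1},
    {"tx":0,"ty":0,"tz":0,"rx":0,"ry":0,"rz":0,"gripper":1},
    {"tx":0,"ty":0,"tz":0,"rx":0,"ry":0,"rz":0,"gripper":1},
    {"tx":0,"ty":0,"tz":0,"rx":0,"ry":0,"rz":0,"gripper":1},
    {"tx":0,"ty":0,"tz":0,"rx":0,"ry":0,"rz":0,"gripper":1},
    {"tx":0,"ty":0,"tz":0,"rx":0,"ry":0,"rz":0,"gripper":1}
  ]
}}

```text
time_s: 4.0
ee_pos: [594.6, 287.2, 26.0]
ee_rot: [180.0, -0.0, 86.3]
force: [0.5, -0.4, 1.4]
gripper_width: 47.3
gripper_force: 15.0
```

Gripped (47.3 mm ≈ the 48 mm body). Before moving on I'll measure the pile from the stored scene view.

>>> {"name": "send_rows", "arguments": {
  "motion": [
    {"tx":0,"ty":0,"tz":-0.05,"rx":0,"ry":0,"rz":0,"gripper":1},
    {"tx":0,"ty":0,"tz":-0.1,"rx":0,"ry":0,"rz":0,"gripper":1},
    {"tx":0,"ty":0,"tz":-0.1,"rx":0,"ry":0,"rz":0,"gripper":1},
    {"tx":0,"ty":0,"tz":0,"rx":0,"ry":0,"rz":0,"gripper":1}
  ]
}}

```text
time_s: 4.5
ee_pos: [596.8, 288.4, 155.4]
ee_rot: [179.5, -0.3, 86.3]
force: [-0.3, 0.4, -2.4]
gripper_width: 47.2
gripper_force: 15.0
```

```bash
python3 - <<'E'
from h import *
import pickle
c=pickle.load(open('scene0.pkl','rb'))
cv2.imwrite('pics/pile.png',cv2.resize(c['im'][155:275,100:290],None,fx=4,fy=4,interpolation=cv2.INTER_CUBIC)[:,:,::-1])
E
```

```text
(no output)
```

View pics/pile.png

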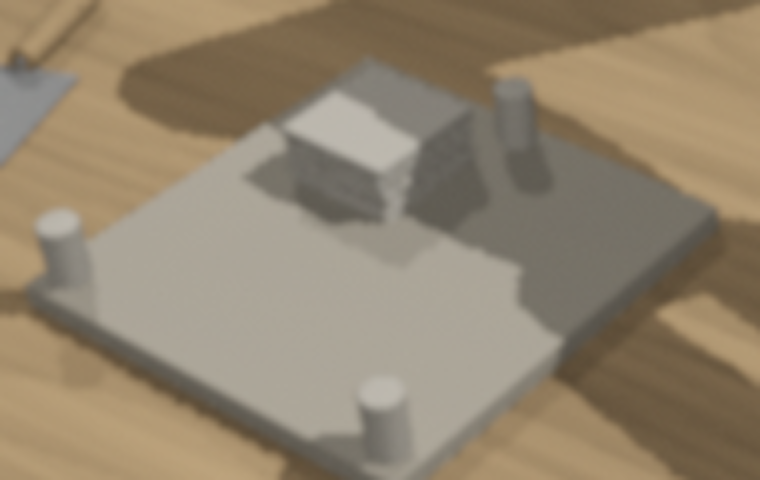

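Pile top corners in this crop: back-right (284,126), front-right (368,58), front-left (473,104), back-left (383,174). Its lower back-left corner is at ≈(392,221), and the post tops are at (513,88), (60,224) and (384,393).

```bash
python3 - <<'E'
from h import *
import pickle
t=pickle.load(open('top0.pkl','rb'));s=pickle.load(open('scene0.pkl','rb'))
# order: back-left, back-right, front-right, front-left
A=[(322,313),(463,320),(463,455),(322,452)];B=[(383,174),(284,126),(368,58),(473,104)]
W=np.array([tri([ray(t,a[0]/4+304.6,a[1]/4+114.6),ray(s,b[0]/4+99.6,b[1]/4+154.6)]) for a,b in zip(A,B)])
C=W.mean(0);print(W.round(1),C.round(1))
A=[(101,69),(521,89),(305,500)];B=[(384,393),(60,224),(513,88)]
Q=np.array([tri([ray(t,a[0]/4+304.6,a[1]/4+114.6),ray(s,b[0]/4+99.6,b[1]/4+154.6)]) for a,b in zip(A,B)]);print(Q.round(1))
print('shelf z',onz(s,392/4+99.6,221/4+154.6,15))
a=np.radians(-3.8);M=np.array([[np.cos(a),-np.sin(a)],[np.sin(a),np.cos(a)]])
for n,p in dict(fig=(99,0),beak=(99,89),dish=(3,93),lid=(0,0)).items(): print(n,(C[:2]+M@p).round(1))
to(np.r_[C[:2]+M@(99,0),150])
E
```

```text
[[ 514.5 -185.2   46.8]
 [ 509.5 -255.2   48.1]
 [ 441.6 -251.2   52.6]
 [ 443.7 -181.2   49.1]] [ 477.3 -218.2   49.2]
[[ 644.5  -78.3   48.9]
 [ 630.4 -293.3   48.7]
 [ 420.3 -171.9   48.7]]
shelf z [ 512.12837347 -185.10760133   15.        ]
fig [ 576.1 -224.7]
beak [ 582.  -135.9]
dish [ 486.5 -125.6]
lid [ 477.3 -218.2]
pos [596.8 288.4 155.4] rot [179.5  -0.3  86.3] F [-0.3  0.4 -2.4] w 47.2 gf 15.0 t 4.5
units [-1.0269  0.0242  0.0063] mm [-513.4   12.1    3.1]
```

>>> {"name": "send_rows", "arguments": {
  "motion": [
    {"tx":-0.06,"ty":0.003,"tz":0,"rx":0,"ry":0,"rz":0,"gripper":1},
    {"tx":-0.1,"ty":0.003,"tz":0,"rx":0,"ry":0,"rz":0,"gripper":1},
    {"tx":-0.1,"ty":0.003,"tz":0,"rx":0,"ry":0,"rz":0,"gripper":1},
    {"tx":-0.1,"ty":0.003,"tz":0,"rx":0,"ry":0,"rz":0,"gripper":1},
    {"tx":-0.1,"ty":0.003,"tz":0,"rx":0,"ry":0,"rz":0,"gripper":1},
    {"tx":-0.1,"ty":0.003,"tz":0,"rx":0,"ry":0,"rz":0,"gripper":1},
    {"tx":-0.1,"ty":0.003,"tz":0,"rx":0,"ry":0,"rz":0,"gripper":1},
    {"tx":-0.1,"ty":0.003,"tz":0,"rx":0,"ry":0,"rz":0,"gripper":1},
    {"tx":-0.1,"ty":0,"tz":0,"rx":0,"ry":0,"rz":0,"gripper":1},
    {"tx":-0.1,"ty":0,"tz":0,"rx":0,"ry":0,"rz":0,"gripper":1},
    {"tx":-0.06,"ty":0,"tz":0,"rx":0,"ry":0,"rz":0,"gripper":1},
    {"tx":0,"ty":0,"tz":0,"rx":0,"ry":0,"rz":0,"gripper":1}
  ]
}}

```text
time_s: 6.0
ee_pos: [572.3, -224.1, 148.4]
ee_rot: [-179.8, -0.1, 86.2]
force: [-0.2, 0.3, -1.6]
gripper_width: 46.6
gripper_force: 15.0
```

>>> {"name": "send_rows", "arguments": {
  "motion": [
    {"tx":0,"ty":0,"tz":0,"rx":0,"ry":0,"rz":0,"gripper":1},
    {"tx":0,"ty":0,"tz":0,"rx":0,"ry":0,"rz":0,"gripper":1}
  ]
}}

```text
time_s: 6.25
ee_pos: [573.6, -221.1, 150.2]
ee_rot: [-179.9, -0.0, 86.4]
force: [1.1, 0.0, -2.7]
gripper_width: 47.5
gripper_force: 15.0
```

```bash
python3 - <<'E'
from h import *
to((576.1,-224.7,23))
c=grab('top','t2.png'); cv2.imwrite('pics/t2c.png',cv2.resize(c['im'][100:280,290:490],None,fx=3,fy=3)[:,:,::-1])
E
```

```text
pos [ 573.6 -221.1  150.2] rot [-179.9   -0.    86.4] F [ 1.1  0.  -2.7] w 47.5 gf 15.0 t 6.2
units [-0.007   0.0057  0.2544] mm [ -3.5   2.8 127.2]
```

>>> {"name": "send_rows", "arguments": {
  "motion": [
    {"tx":-0.007,"ty":0.005,"tz":0.06,"rx":0,"ry":0,"rz":0,"gripper":1},
    {"tx":0,"ty":0,"tz":0.07,"rx":0,"ry":0,"rz":0,"gripper":1},
    {"tx":0,"ty":0,"tz":0.07,"rx":0,"ry":0,"rz":0,"gripper":1},
    {"tx":0,"ty":0,"tz":0.036,"rx":0,"ry":0,"rz":0,"gripper":1},
    {"tx":0,"ty":0,"tz":0.01,"rx":0,"ry":0,"rz":0,"gripper":1},
    {"tx":0,"ty":0,"tz":0,"rx":0,"ry":0,"rz":0,"gripper":1},
    {"tx":0,"ty":0,"tz":0.004,"rx":0,"ry":0,"rz":0,"gripper":1},
    {"tx":0,"ty":0,"tz":0.003,"rx":0,"ry":0,"rz":0,"gripper":1},
    {"tx":0,"ty":0,"tz":0,"rx":0,"ry":0,"rz":0,"gripper":1}
  ]
}}

```text
time_s: 7.42
ee_pos: [576.2, -226.2, 24.5]
ee_rot: [180.0, 0.0, 86.3]
force: [-0.1, -0.4, -2.8]
gripper_width: 46.9
gripper_force: 15.0
```

>>> {"name": "send_rows", "arguments": {
  "motion": [
    {"tx":0,"ty":0,"tz":0.002,"rx":0,"ry":0,"rz":0,"gripper":1},
    {"tx":0,"ty":0,"tz":0.002,"rx":0,"ry":0,"rz":0,"gripper":1},
    {"tx":0,"ty":0,"tz":0,"rx":0,"ry":0,"rz":0,"gripper":1},
    {"tx":0,"ty":0,"tz":0,"rx":0,"ry":0,"rz":0,"gripper":1}
  ]
}}

```text
time_s: 7.92
ee_pos: [576.2, -226.2, 22.9]
ee_rot: [180.0, 0.0, 86.3]
force: [-2.5, 0.3, 5.3]
gripper_width: 47.2
gripper_force: 15.0
```

Touching. I'll open only partly to stay clear of the pile, then rise.

>>> {"name": "send_rows", "arguments": {
  "motion": [
    {"tx":0,"ty":0,"tz":0,"rx":0,"ry":0,"rz":0,"gripper":-0.4},
    {"tx":0,"ty":0,"tz":0,"rx":0,"ry":0,"rz":0,"gripper":-0.4},
    {"tx":0,"ty":0,"tz":0,"rx":0,"ry":0,"rz":0,"gripper":-0.4},
    {"tx":0,"ty":0,"tz":0,"rx":0,"ry":0,"rz":0,"gripper":-0.4},
    {"tx":0,"ty":0,"tz":-0.02,"rx":0,"ry":0,"rz":0,"gripper":-0.4},
    {"tx":0,"ty":0,"tz":-0.08,"rx":0,"ry":0,"rz":0,"gripper":-0.4},
    {"tx":0,"ty":0,"tz":-0.1,"rx":0,"ry":0,"rz":0,"gripper":-0.4},
    {"tx":0,"ty":0,"tz":-0.1,"rx":0,"ry":0,"rz":0,"gripper":-0.4},
    {"tx":0,"ty":0,"tz":0,"rx":0,"ry":0,"rz":0,"gripper":-0.4},
    {"tx":0,"ty":0,"tz":0,"rx":0,"ry":0,"rz":0,"gripper":-0.4}
  ]
}}

```text
time_s: 9.18
ee_pos: [575.6, -225.9, 172.1]
ee_rot: [-180.0, -0.0, 86.3]
force: [-0.1, -0.0, -0.4]
gripper_width: 63.8
gripper_force: 0.0
```

```bash
python3 - <<'E'
from h import *
to((464,260.4,172))
c=grab('wrist','w3.png')
for n,p in dict(head=(576.1,-224.7,76),pileBL=(514.5,-185.2,48),pileBR=(509.5,-255.2,48)).items(): print(n,np.round(proj(c,p)))
E
```

```text
pos [ 575.6 -225.9  172.1] rot [-180.    -0.    86.3] F [-0.1 -0.  -0.4] w 63.8 gf 0.0 t 9.2
units [ 9.564e-01 -2.848e-01  6.000e-04] mm [ 4.782e+02 -1.424e+02  3.000e-01]
head [278. 202.]
pileBL [215. 161.]
pileBR [217. 228.]
```

View pics/w3.png

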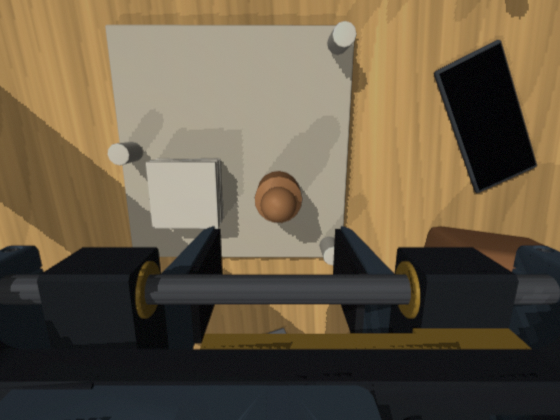

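The figure stands upright at (278,202) as predicted, and the pile's back edge at (216–219,159–228) matches. Next, the beaker.

>>> {"name": "send_rows", "arguments": {
  "motion": [
    {"tx":0.05,"ty":-0.014,"tz":0,"rx":0,"ry":0,"rz":0,"gripper":-1},
    {"tx":0.095,"ty":-0.028,"tz":0,"rx":0,"ry":0,"rz":0,"gripper":-1},
    {"tx":0.095,"ty":-0.028,"tz":0,"rx":0,"ry":0,"rz":0,"gripper":-1},
    {"tx":0.095,"ty":-0.028,"tz":0,"rx":0,"ry":0,"rz":0,"gripper":-1},
    {"tx":0.095,"ty":-0.029,"tz":0,"rx":0,"ry":0,"rz":0,"gripper":-1},
    {"tx":0.095,"ty":-0.029,"tz":0,"rx":0,"ry":0,"rz":0,"gripper":-1},
    {"tx":0.095,"ty":-0.029,"tz":0,"rx":0,"ry":0,"rz":0,"gripper":-1},
    {"tx":0.095,"ty":-0.029,"tz":0,"rx":0,"ry":0,"rz":0,"gripper":-1},
    {"tx":0.095,"ty":-0.029,"tz":0,"rx":0,"ry":0,"rz":0,"gripper":-1},
    {"tx":0.095,"ty":-0.028,"tz":0,"rx":0,"ry":0,"rz":0,"gripper":-1},
    {"tx":0.05,"ty":-0.014,"tz":0,"rx":0,"ry":0,"rz":0,"gripper":-1},
    {"tx":0,"ty":0,"tz":0,"rx":0,"ry":0,"rz":0,"gripper":-1}
  ]
}}

```text
time_s: 10.72
ee_pos: [462.2, 261.2, 171.1]
ee_rot: [-179.9, 0.1, 86.6]
force: [-0.2, -0.0, 0.2]
gripper_width: 91.3
gripper_force: 0.0
```

>>> {"name": "send_rows", "arguments": {
  "motion": [
    {"tx":0,"ty":0,"tz":0,"rx":0,"ry":0,"rz":0,"gripper":-1},
    {"tx":0,"ty":0,"tz":0,"rx":0,"ry":0,"rz":0,"gripper":-1},
    {"tx":0,"ty":0,"tz":0,"rx":0,"ry":0,"rz":0,"gripper":-1}
  ]
}}

```text
time_s: 11.1
ee_pos: [464.5, 258.7, 172.3]
ee_rot: [-180.0, 0.0, 86.3]
force: [0.2, -0.4, -0.5]
gripper_width: 91.2
gripper_force: 0.0
```

```bash
python3 - <<'E'
from h import *
to((464,260.4,36))
c=grab('wrist','w4.png')
print(np.round(proj(c,(463.8,260.4,88))))
E
```

```text
pos [464.5 258.7 172.3] rot [-180.     0.    86.3] F [ 0.2 -0.4 -0.5] w 91.2 gf 0.0 t 11.1
units [ 0.0034 -0.0012  0.2725] mm [  1.7  -0.6 136.3]
[277. 205.]
```

View pics/w4.png

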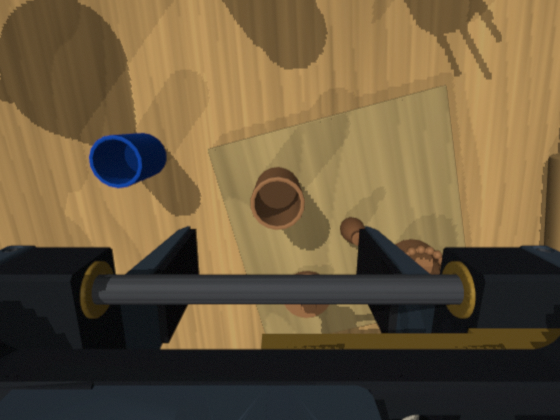

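The beaker's rim is at (277,203), matching the prediction, and the blue cup is well clear to the left. Grasping.

>>> {"name": "send_rows", "arguments": {
  "motion": [
    {"tx":0.003,"ty":-0.001,"tz":0.08,"rx":0,"ry":0,"rz":0,"gripper":-1},
    {"tx":0,"ty":0,"tz":0.08,"rx":0,"ry":0,"rz":0,"gripper":-1},
    {"tx":0,"ty":0,"tz":0.07,"rx":0,"ry":0,"rz":0,"gripper":-1},
    {"tx":0,"ty":0,"tz":0.042,"rx":0,"ry":0,"rz":0,"gripper":-1},
    {"tx":0,"ty":0,"tz":0,"rx":0,"ry":0,"rz":0,"gripper":-1},
    {"tx":0,"ty":0,"tz":0,"rx":0,"ry":0,"rz":0,"gripper":1},
    {"tx":0,"ty":0,"tz":0,"rx":0,"ry":0,"rz":0,"gripper":1},
    {"tx":0,"ty":0,"tz":0,"rx":0,"ry":0,"rz":0,"gripper":1},
    {"tx":0,"ty":0,"tz":0,"rx":0,"ry":0,"rz":0,"gripper":1},
    {"tx":0,"ty":0,"tz":0,"rx":0,"ry":0,"rz":0,"gripper":1},
    {"tx":0,"ty":0,"tz":0,"rx":0,"ry":0,"rz":0,"gripper":1}
  ]
}}

```text
time_s: 12.52
ee_pos: [464.2, 261.1, 36.5]
ee_rot: [180.0, -0.0, 86.3]
force: [0.1, -1.0, 2.0]
gripper_width: 48.9
gripper_force: 15.0
```

>>> {"name": "send_rows", "arguments": {
  "motion": [
    {"tx":0,"ty":0,"tz":-0.05,"rx":0,"ry":0,"rz":0,"gripper":1},
    {"tx":0,"ty":0,"tz":-0.1,"rx":0,"ry":0,"rz":0,"gripper":1},
    {"tx":0,"ty":0,"tz":-0.11,"rx":0,"ry":0,"rz":0,"gripper":1},
    {"tx":0,"ty":0,"tz":0,"rx":0,"ry":0,"rz":0,"gripper":1},
    {"tx":0,"ty":0,"tz":0,"rx":0,"ry":0,"rz":0,"gripper":1}
  ]
}}

```text
time_s: 13.15
ee_pos: [463.1, 260.6, 165.3]
ee_rot: [-179.9, 0.1, 86.3]
force: [-0.3, 0.2, -3.0]
gripper_width: 49.2
gripper_force: 15.0
```

```bash
python3 - <<'E'
from h import *
to((582,-136,166))
E
```

```text
pos [463.1 260.6 165.3] rot [-1.799e+02  1.000e-01  8.630e+01] F [-0.3  0.2 -3. ] w 49.2 gf 15.0 t 13.2
units [-0.7764  0.2879 -0.0011] mm [-388.2  144.    -0.6]
```

>>> {"name": "send_rows", "arguments": {
  "motion": [
    {"tx":-0.045,"ty":0.018,"tz":0,"rx":0,"ry":0,"rz":0,"gripper":1},
    {"tx":-0.09,"ty":0.034,"tz":0,"rx":0,"ry":0,"rz":0,"gripper":1},
    {"tx":-0.09,"ty":0.034,"tz":0,"rx":0,"ry":0,"rz":0,"gripper":1},
    {"tx":-0.09,"ty":0.034,"tz":0,"rx":0,"ry":0,"rz":0,"gripper":1},
    {"tx":-0.09,"ty":0.034,"tz":0,"rx":0,"ry":0,"rz":0,"gripper":1},
    {"tx":-0.09,"ty":0.034,"tz":0,"rx":0,"ry":0,"rz":0,"gripper":1},
    {"tx":-0.09,"ty":0.034,"tz":0,"rx":0,"ry":0,"rz":0,"gripper":1},
    {"tx":-0.09,"ty":0.034,"tz":0,"rx":0,"ry":0,"rz":0,"gripper":1},
    {"tx":-0.06,"ty":0.022,"tz":0,"rx":0,"ry":0,"rz":0,"gripper":1},
    {"tx":-0.04,"ty":0.01,"tz":0,"rx":0,"ry":0,"rz":0,"gripper":1},
    {"tx":0,"ty":0,"tz":0,"rx":0,"ry":0,"rz":0,"gripper":1},
    {"tx":0,"ty":0,"tz":0,"rx":0,"ry":0,"rz":0,"gripper":1}
  ]
}}

```text
time_s: 14.65
ee_pos: [582.3, -133.7, 165.7]
ee_rot: [-179.9, -0.1, 86.4]
force: [0.5, -0.1, -1.2]
gripper_width: 49.4
gripper_force: 15.0
```

```bash
python3 - <<'E'
from h import *
to((582,-136,33.5))
E
```

```text
pos [ 582.3 -133.7  165.7] rot [-1.799e+02 -1.000e-01  8.640e+01] F [ 0.5 -0.1 -1.2] w 49.4 gf 15.0 t 14.7
units [-5.000e-03  2.000e-04  2.643e-01] mm [-2.500e+00  1.000e-01  1.322e+02]
```

>>> {"name": "send_rows", "arguments": {
  "motion": [
    {"tx":-0.004,"ty":0,"tz":0.06,"rx":0,"ry":0,"rz":0,"gripper":1},
    {"tx":0,"ty":0,"tz":0.07,"rx":0,"ry":0,"rz":0,"gripper":1},
    {"tx":0,"ty":0,"tz":0.07,"rx":0,"ry":0,"rz":0,"gripper":1},
    {"tx":0,"ty":0,"tz":0.04,"rx":0,"ry":0,"rz":0,"gripper":1},
    {"tx":0,"ty":0,"tz":0.018,"rx":0,"ry":0,"rz":0,"gripper":1},
    {"tx":0,"ty":0,"tz":0.003,"rx":0,"ry":0,"rz":0,"gripper":1},
    {"tx":0,"ty":0,"tz":0.002,"rx":0,"ry":0,"rz":0,"gripper":1},
    {"tx":0,"ty":0,"tz":0.002,"rx":0,"ry":0,"rz":0,"gripper":1},
    {"tx":0,"ty":0,"tz":0,"rx":0,"ry":0,"rz":0,"gripper":1},
    {"tx":0,"ty":0,"tz":0,"rx":0,"ry":0,"rz":0,"gripper":1}
  ]
}}

```text
time_s: 15.9
ee_pos: [582.9, -136.9, 34.0]
ee_rot: [180.0, -0.0, 86.3]
force: [0.3, -0.0, -0.6]
gripper_width: 49.2
gripper_force: 15.0
```

>>> {"name": "send_rows", "arguments": {
  "motion": [
    {"tx":0,"ty":0,"tz":0.002,"rx":0,"ry":0,"rz":0,"gripper":1},
    {"tx":0,"ty":0,"tz":0,"rx":0,"ry":0,"rz":0,"gripper":1},
    {"tx":0,"ty":0,"tz":0,"rx":0,"ry":0,"rz":0,"gripper":1}
  ]
}}

```text
time_s: 16.27
ee_pos: [583.1, -137.0, 33.5]
ee_rot: [180.0, 0.0, 86.3]
force: [-0.9, -0.8, 5.7]
gripper_width: 49.0
gripper_force: 15.0
```

Contact (5.7 N up). Releasing and rising, then going to the dish, with the rise first.

>>> {"name": "send_rows", "arguments": {
  "motion": [
    {"tx":0,"ty":0,"tz":0,"rx":0,"ry":0,"rz":0,"gripper":-0.5},
    {"tx":0,"ty":0,"tz":0,"rx":0,"ry":0,"rz":0,"gripper":-0.5},
    {"tx":0,"ty":0,"tz":0,"rx":0,"ry":0,"rz":0,"gripper":-0.5},
    {"tx":0,"ty":0,"tz":0,"rx":0,"ry":0,"rz":0,"gripper":-0.5},
    {"tx":0,"ty":0,"tz":-0.02,"rx":0,"ry":0,"rz":0,"gripper":-0.5},
    {"tx":0,"ty":0,"tz":-0.08,"rx":0,"ry":0,"rz":0,"gripper":-0.5},
    {"tx":0,"ty":0,"tz":-0.1,"rx":0,"ry":0,"rz":0,"gripper":-0.5},
    {"tx":0,"ty":0,"tz":-0.08,"rx":0,"ry":0,"rz":0,"gripper":-0.5},
    {"tx":0,"ty":0,"tz":0,"rx":0,"ry":0,"rz":0,"gripper":-0.5},
    {"tx":0,"ty":0,"tz":0,"rx":0,"ry":0,"rz":0,"gripper":-0.5}
  ]
}}

```text
time_s: 17.52
ee_pos: [582.2, -136.7, 172.5]
ee_rot: [-180.0, -0.0, 86.3]
force: [-0.6, 0.6, -0.5]
gripper_width: 68.5
gripper_force: 0.0
```

```bash
python3 - <<'E'
from h import *
to((613,161,173))
c=grab('wrist','w5.png')
for p in ((576.1,-225.5,76),(583,-137,85),(477.3,-218.2,48)): print(np.round(proj(c,p)))
E
```

```text
pos [ 582.2 -136.7  172.5] rot [-180.    -0.    86.3] F [-0.6  0.6 -0.5] w 68.5 gf 0.0 t 17.5
units [ 0.5982  0.0235 -0.001 ] mm [299.1  11.7  -0.5]
[278. 288.]
[279. 206.]
[188. 275.]
```

View pics/w5.png

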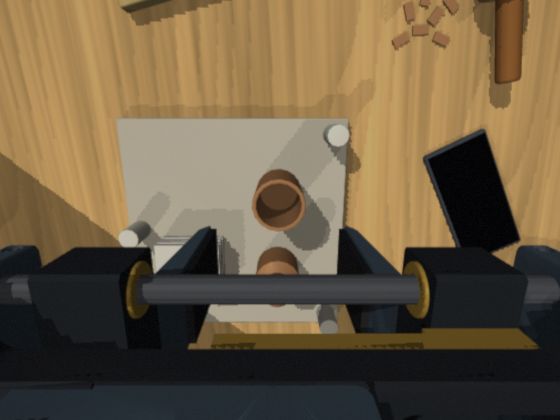

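The beaker stands upright at (279,205), with the figure undisturbed below it at (278,272). On to the dish.

>>> {"name": "send_rows", "arguments": {
  "motion": [
    {"tx":0.05,"ty":0.003,"tz":0,"rx":0,"ry":0,"rz":0,"gripper":-1},
    {"tx":0.09,"ty":0.003,"tz":0,"rx":0,"ry":0,"rz":0,"gripper":-1},
    {"tx":0.09,"ty":0.003,"tz":0,"rx":0,"ry":0,"rz":0,"gripper":-1},
    {"tx":0.09,"ty":0.003,"tz":0,"rx":0,"ry":0,"rz":0,"gripper":-1},
    {"tx":0.09,"ty":0.003,"tz":0,"rx":0,"ry":0,"rz":0,"gripper":-1},
    {"tx":0.09,"ty":0.003,"tz":0,"rx":0,"ry":0,"rz":0,"gripper":-1},
    {"tx":0.06,"ty":0.003,"tz":0,"rx":0,"ry":0,"rz":0,"gripper":-1},
    {"tx":0.038,"ty":0.0025,"tz":0,"rx":0,"ry":0,"rz":0,"gripper":-1},
    {"tx":0,"ty":0,"tz":0,"rx":0,"ry":0,"rz":0,"gripper":-1},
    {"tx":0,"ty":0,"tz":0,"rx":0,"ry":0,"rz":0,"gripper":-1},
    {"tx":0,"ty":0,"tz":0,"rx":0,"ry":0,"rz":0,"gripper":-1}
  ]
}}

```text
time_s: 18.95
ee_pos: [613.6, 159.5, 172.8]
ee_rot: [-180.0, 0.0, 86.3]
force: [0.4, 0.6, 0.4]
gripper_width: 91.2
gripper_force: 0.0
```

```bash
python3 - <<'E'
from h import *
to((613,161,24))
c=grab('wrist','w6.png')
print(np.round(proj(c,(613,161,48))),np.round(proj(c,(491,130,49))))
E
```

```text
pos [613.6 159.5 172.8] rot [-180.     0.    86.3] F [0.4 0.6 0.4] w 91.2 gf 0.0 t 18.9
units [ 0.003  -0.0013  0.2975] mm [  1.5  -0.6 148.8]
[277. 195.] [165. 231.]
```

View pics/w6.png

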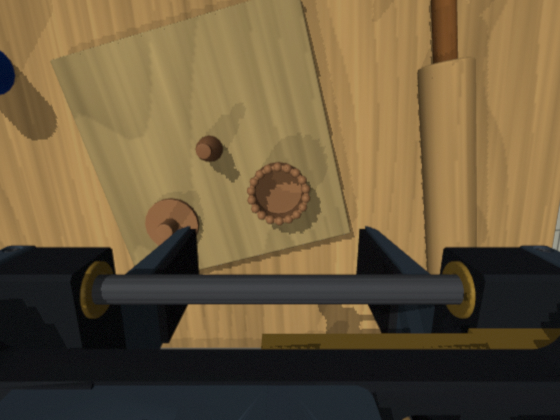

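The dish rim is at (278,193), within 2 px of the prediction; the vase is clear at (208,149). Grasping low.

>>> {"name": "send_rows", "arguments": {
  "motion": [
    {"tx":0.005,"ty":0,"tz":0.08,"rx":0,"ry":0,"rz":0,"gripper":-1},
    {"tx":0,"ty":0,"tz":0.08,"rx":0,"ry":0,"rz":0,"gripper":-1},
    {"tx":0,"ty":0,"tz":0.08,"rx":0,"ry":0,"rz":0,"gripper":-1},
    {"tx":0,"ty":0,"tz":0.045,"rx":0,"ry":0,"rz":0,"gripper":-1},
    {"tx":0,"ty":0,"tz":0.016,"rx":0,"ry":0,"rz":0,"gripper":-1},
    {"tx":0,"ty":0,"tz":0,"rx":0,"ry":0,"rz":0,"gripper":-1},
    {"tx":0,"ty":0,"tz":0,"rx":0,"ry":0,"rz":0,"gripper":1},
    {"tx":0,"ty":0,"tz":0,"rx":0,"ry":0,"rz":0,"gripper":1},
    {"tx":0,"ty":0,"tz":0,"rx":0,"ry":0,"rz":0,"gripper":1},
    {"tx":0,"ty":0,"tz":0,"rx":0,"ry":0,"rz":0,"gripper":1},
    {"tx":0,"ty":0,"tz":0,"rx":0,"ry":0,"rz":0,"gripper":1}
  ]
}}

```text
time_s: 20.38
ee_pos: [613.7, 163.3, 22.3]
ee_rot: [180.0, -0.0, 86.3]
force: [-0.1, 0.8, -0.1]
gripper_width: 44.3
gripper_force: 0.0
```

>>> {"name": "send_rows", "arguments": {
  "motion": [
    {"tx":0,"ty":0,"tz":-0.05,"rx":0,"ry":0,"rz":0,"gripper":1},
    {"tx":0,"ty":0,"tz":-0.1,"rx":0,"ry":0,"rz":0,"gripper":1},
    {"tx":0,"ty":0,"tz":-0.1,"rx":0,"ry":0,"rz":0,"gripper":1},
    {"tx":0,"ty":0,"tz":-0.02,"rx":0,"ry":0,"rz":0,"gripper":1},
    {"tx":0,"ty":0,"tz":0,"rx":0,"ry":0,"rz":0,"gripper":1}
  ]
}}

```text
time_s: 21.0
ee_pos: [613.7, 163.2, 157.4]
ee_rot: [180.0, -0.0, 86.3]
force: [-0.2, 0.1, -0.8]
gripper_width: 0.4
gripper_force: 0.0
```

```bash
python3 - <<'E'
from h import *
to((487,-126,156))
E
```

```text
pos [613.7 163.2 157.4] rot [180.   -0.   86.3] F [-0.2  0.1 -0.8] w 0.4 gf 0.0 t 21.0
units [-0.5935 -0.216   0.0026] mm [-296.7 -108.     1.3]
```

The fingers closed to nothing, so I'll look.

```bash
python3 - <<'E'
from h import *
grab('wrist','w7.png')
c=grab('scene','s7.png');cv2.imwrite('pics/s7c.png',cv2.resize(c['im'][215:365,250:470],None,fx=3,fy=3)[:,:,::-1])
E
```

```text
(no output)
```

View pics/w7.png

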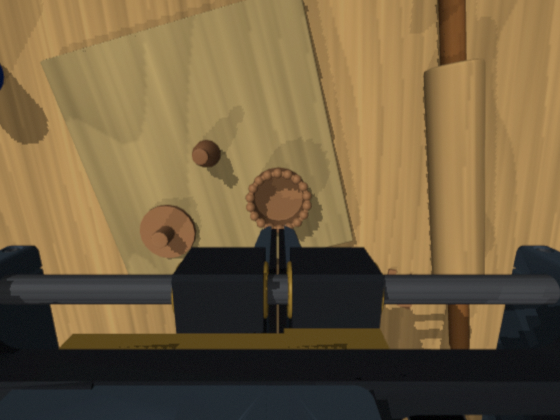

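The dish is still upright on the board at (278,198), empty fingers beside it. I'll locate it in both the wrist and scene views to see whether the grasp was off or it was squeezed out.

```bash
python3 - <<'E'
from h import *
def clay(c,roi):
    x0,y0,x1,y1=roi; hsv=cv2.cvtColor(c['im'],cv2.COLOR_RGB2HSV)
    m=(hsv[:,:,0]<17)&(hsv[:,:,1]>85); k=np.zeros(m.shape,np.uint8); k[y0:y1,x0:x1]=m[y0:y1,x0:x1]*255
    N,L,st,ce=cv2.connectedComponentsWithStats(k); i=1+np.argmax(st[1:,4]); return st[i],ce[i].round(1)
w=grab('wrist');print(clay(w,(235,160,322,228)))
t=grab('top');print(clay(t,(190,125,245,175)))
s=grab('scene');print(clay(s,(295,270,345,325)))
print(onz(w,278.5,198,48),onz(t,213.75,149.5,48))
import pickle
t0=pickle.load(open('top0.pkl','rb'));s0=pickle.load(open('scene0.pkl','rb'))
print(clay(t0,(190,125,245,175)),clay(s0,(295,270,345,325)))
d=np.abs(t0['im'].astype(int)-t['im']).sum(2)[125:175,190:245]; print('top diff',(d>60).sum())
to((613,161,24))
E
```

```text
(array([ 247,  167,   66,   61, 3163], dtype=int32), array([279.8, 198.8]))Traceback (most recent call last):
  File "<stdin>", line 7, in <module>
  File "<stdin>", line 5, in clay
    return _wrapfunc(a, 'argmax', axis=axis, out=out, **kwds)
    return bound(*args, **kwds)
ValueError: attempt to get argmax of an empty sequence
```

```bash
python3 - <<'E'
from h import *
w=grab('wrist'); 
def rim(im,roi):
    x0,y0,x1,y1=roi; hsv=cv2.cvtColor(im,cv2.COLOR_RGB2HSV)
    m=((hsv[:,:,0]<17)&(hsv[:,:,1]>85)); k=np.zeros(m.shape,np.uint8); k[y0:y1,x0:x1]=m[y0:y1,x0:x1]*255
    p=max(cv2.findContours(k,0,1)[0],key=cv2.contourArea); print(cv2.boundingRect(p),cv2.fitEllipse(p))
rim(w['im'],(235,160,322,238)); im6=cv2.imread('pics/w6.png')[:,:,::-1].copy(); rim(im6,(235,155,322,228))
print('now',onz(w,279,199,48))
T6=w['T'].copy(); T6[:3,3]+=np.array([613.6,159.5,172.8])-env.state()['ee_pos']; c6=dict(w,T=T6)
print('w6',onz(c6,278.5,193,48))
to((613,161,24))
E
```

```text
(247, 167, 66, 66) ((279.77471923828125, 199.1782989501953), (61.85401153564453, 64.46890258789062), 91.63947296142578)
(247, 162, 63, 63) ((278.2367858886719, 193.08627319335938), (60.488861083984375, 60.821292877197266), 130.8224334716797)
now [613.43611107 164.46228709  48.        ]
w6 [613.8565536  163.21529609  48.        ]
pos [612.8 163.  155.4] rot [-1.798e+02  1.000e-01  8.630e+01] F [0.4 0.5 0.3] w 1.1 gf 0.0 t 21.2
units [-0.0038  0.0015  0.2627] mm [ -1.9   0.7 131.4]
```

The dish hasn't moved (613.5,164), so I'll reopen, descend again and check before and during closing.

>>> {"name": "send_rows", "arguments": {
  "motion": [
    {"tx":0.002,"ty":0,"tz":0,"rx":0,"ry":0,"rz":0,"gripper":-1},
    {"tx":0,"ty":0,"tz":0,"rx":0,"ry":0,"rz":0,"gripper":-1},
    {"tx":0,"ty":0,"tz":0,"rx":0,"ry":0,"rz":0,"gripper":-1},
    {"tx":0,"ty":0,"tz":0,"rx":0,"ry":0,"rz":0,"gripper":-1},
    {"tx":0,"ty":0,"tz":0,"rx":0,"ry":0,"rz":0,"gripper":-1},
    {"tx":0,"ty":0,"tz":0,"rx":0,"ry":0,"rz":0,"gripper":-1},
    {"tx":0,"ty":0,"tz":0,"rx":0,"ry":0,"rz":0,"gripper":-1},
    {"tx":0,"ty":0,"tz":0.09,"rx":0,"ry":0,"rz":0,"gripper":-1},
    {"tx":0,"ty":0,"tz":0.09,"rx":0,"ry":0,"rz":0,"gripper":-1},
    {"tx":0,"ty":0,"tz":0.06,"rx":0,"ry":0,"rz":0,"gripper":-1},
    {"tx":0,"ty":0,"tz":0.026,"rx":0,"ry":0,"rz":0,"gripper":-1},
    {"tx":0,"ty":0,"tz":0,"rx":0,"ry":0,"rz":0,"gripper":-1}
  ]
}}

```text
time_s: 22.75
ee_pos: [613.7, 164.2, 23.9]
ee_rot: [-180.0, 0.0, 86.3]
force: [0.2, -0.1, -0.4]
gripper_width: 91.3
gripper_force: 0.0
```

>>> {"name": "send_rows", "arguments": {
  "motion": [
    {"tx":0,"ty":0,"tz":0,"rx":0,"ry":0,"rz":0,"gripper":1},
    {"tx":0,"ty":0,"tz":0,"rx":0,"ry":0,"rz":0,"gripper":1},
    {"tx":0,"ty":0,"tz":0,"rx":0,"ry":0,"rz":0,"gripper":1}
  ]
}}

```text
time_s: 23.12
ee_pos: [614.3, 164.4, 25.2]
ee_rot: [179.9, -0.0, 86.3]
force: [-0.2, -0.6, 0.2]
gripper_width: 63.6
gripper_force: 0.0
```

>>> {"name": "send_rows", "arguments": {
  "motion": [
    {"tx":0,"ty":0,"tz":0,"rx":0,"ry":0,"rz":0,"gripper":1}
  ]
}}

```text
time_s: 23.25
ee_pos: [614.0, 164.3, 24.7]
ee_rot: [180.0, -0.0, 86.3]
force: [0.0, -0.7, 0.2]
gripper_width: 54.4
gripper_force: 0.0
```

```bash
python3 - <<'E'
from h import *
to((613,161,24))
s=grab('scene');w=grab('wrist')
a=cv2.resize(s['im'][215:365,250:450],None,fx=4,fy=4); b=cv2.resize(w['im'][130:290,150:400],None,fx=1,fy=1)
cv2.imwrite('pics/s8.png',a[:,:,::-1]);cv2.imwrite('pics/w8.png',w['im'][:,:,::-1])
E
```

```text
pos [614.  164.3  24.7] rot [180.   -0.   86.3] F [ 0.  -0.7  0.2] w 54.4 gf 0.0 t 23.2
units [-0.0067 -0.0015  0.0013] mm [-3.4 -0.8  0.7]
```

Still no contact at 54 mm. I'll use the last picture on a combined scene and wrist crop at this moment.

```bash
python3 - <<'E'
import cv2,numpy as np
s=cv2.imread('pics/s8.png');w=cv2.imread('pics/w8.png')
A=cv2.resize(s,(440,330)); B=cv2.resize(w[130:300,190:370],(360,340))
o=np.zeros((345,800,3),np.uint8);o[:330,:440]=A;o[:340,440:]=B;cv2.imwrite('pics/combo.png',o)
E
```

```text
(no output)
```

View pics/combo.png

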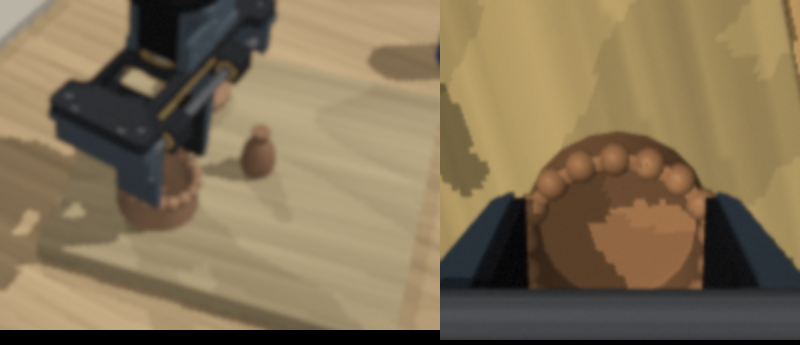

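The view shows the fingers straddling the dish at about wall width: scene-crop dish (160,200), wrist-crop finger faces at 527 and 705. Checking the state now.

```bash
python3 - <<'E'
from h import *
to((613,161,24)); print(env.state()['effort'].round(2))
im=cv2.imread('pics/w8.png'); print(im[215:218,225:330:3].sum(2).tolist()[0])
E
```

```text
pos [613.8 164.3  24.4] rot [180.   -0.   86.3] F [ 0.6 -0.1  0.5] w 46.1 gf 0.0 t 23.4
units [-0.0066 -0.0013  0.0008] mm [-3.3 -0.6  0.4]
[ 0.000e+00 -4.946e+01 -1.964e+01  7.000e-02  1.000e-02  0.000e+00]
[431, 421, 429, 428, 436, 337, 287, 276, 281, 336, 301, 322, 299, 249, 191, 235, 228, 240, 217, 165, 237, 295, 351, 343, 295, 214, 351, 329, 327, 297, 214, 357, 370, 351, 363]
```

>>> {"name": "send_rows", "arguments": {
  "motion": [
    {"tx":0,"ty":0,"tz":0,"rx":0,"ry":0,"rz":0,"gripper":1}
  ]
}}

```text
time_s: 23.48
ee_pos: [613.8, 164.2, 24.3]
ee_rot: [-180.0, -0.0, 86.3]
force: [-1.2, -0.6, -1.0]
gripper_width: 36.2
gripper_force: 0.0
```

```bash
python3 - <<'E'
from h import *
to((613,161,24))
w=grab('wrist')
# clay width in rows around the fingers
hsv=cv2.cvtColor(w['im'],cv2.COLOR_RGB2HSV); m=(hsv[:,:,0]<17)&(hsv[:,:,1]>85)
for v in (200,215,230,240,255): 
    u=np.where(m[v,180:380])[0]+180; print(v,u.min() if len(u) else None,u.max() if len(u) else None,len(u))
E
```

```text
pos [613.8 164.2  24.3] rot [-180.    -0.    86.3] F [-1.2 -0.6 -1. ] w 36.2 gf 0.0 t 23.5
units [-0.0066 -0.0012  0.0005] mm [-3.3 -0.6  0.3]
200 260 297 38
215 241 316 76
230 245 328 67
240 244 310 67
255 245 310 66
```

The fingers are passing through the visible wall with no force, at 36 mm between them. I'll reopen and try lower, almost on the board.

>>> {"name": "send_rows", "arguments": {
  "motion": [
    {"tx":0,"ty":0,"tz":0,"rx":0,"ry":0,"rz":0,"gripper":-1},
    {"tx":0,"ty":0,"tz":0,"rx":0,"ry":0,"rz":0,"gripper":-1},
    {"tx":0,"ty":0,"tz":0,"rx":0,"ry":0,"rz":0,"gripper":-1},
    {"tx":0,"ty":0,"tz":0,"rx":0,"ry":0,"rz":0,"gripper":-1},
    {"tx":0,"ty":0,"tz":0,"rx":0,"ry":0,"rz":0,"gripper":-1},
    {"tx":0,"ty":0,"tz":0,"rx":0,"ry":0,"rz":0,"gripper":-1},
    {"tx":0,"ty":0,"tz":0.005,"rx":0,"ry":0,"rz":0,"gripper":-1},
    {"tx":0,"ty":0,"tz":0.004,"rx":0,"ry":0,"rz":0,"gripper":-1}
  ]
}}

```text
time_s: 24.52
ee_pos: [613.7, 164.2, 19.6]
ee_rot: [-180.0, -0.0, 86.3]
force: [-0.4, 0.5, 0.6]
gripper_width: 91.4
gripper_force: 0.0
```

>>> {"name": "send_rows", "arguments": {
  "motion": [
    {"tx":0,"ty":0,"tz":0,"rx":0,"ry":0,"rz":0,"gripper":1},
    {"tx":0,"ty":0,"tz":0,"rx":0,"ry":0,"rz":0,"gripper":1},
    {"tx":0,"ty":0,"tz":0,"rx":0,"ry":0,"rz":0,"gripper":1},
    {"tx":0,"ty":0,"tz":0,"rx":0,"ry":0,"rz":0,"gripper":1},
    {"tx":0,"ty":0,"tz":0,"rx":0,"ry":0,"rz":0,"gripper":1}
  ]
}}

```text
time_s: 25.15
ee_pos: [614.0, 164.3, 19.8]
ee_rot: [180.0, -0.0, 86.3]
force: [0.1, -0.7, 0.5]
gripper_width: 59.0
gripper_force: 15.0
```

```bash
python3 - <<'E'
from h import *
to((613,161,24))
w=grab('wrist')
hsv=cv2.cvtColor(w['im'],cv2.COLOR_RGB2HSV); m=(hsv[:,:,0]<17)&(hsv[:,:,1]>85)
for v in (200,215,230,240,255): 
    u=np.where(m[v,180:380])[0]+180; print(v,u.min() if len(u) else None,u.max() if len(u) else None,len(u))
E
```

```text
pos [614.  164.3  19.8] rot [180.   -0.   86.3] F [ 0.1 -0.7  0.5] w 59.0 gf 15.0 t 25.1
units [-0.0067 -0.0016 -0.0083] mm [-3.3 -0.8 -4.2]
200 262 293 32
215 241 314 74
230 229 326 98
240 226 327 102
255 215 330 108
```

It holds now: 59 mm, 15 N. The dish only takes a grip near its base. I'll grip a bit harder and lift gently.

>>> {"name": "send_rows", "arguments": {
  "motion": [
    {"tx":0,"ty":0,"tz":0,"rx":0,"ry":0,"rz":0,"gripper":1},
    {"tx":0,"ty":0,"tz":0,"rx":0,"ry":0,"rz":0,"gripper":1},
    {"tx":0,"ty":0,"tz":-0.01,"rx":0,"ry":0,"rz":0,"gripper":1},
    {"tx":0,"ty":0,"tz":-0.02,"rx":0,"ry":0,"rz":0,"gripper":1},
    {"tx":0,"ty":0,"tz":-0.03,"rx":0,"ry":0,"rz":0,"gripper":1},
    {"tx":0,"ty":0,"tz":-0.04,"rx":0,"ry":0,"rz":0,"gripper":1},
    {"tx":0,"ty":0,"tz":-0.05,"rx":0,"ry":0,"rz":0,"gripper":1},
    {"tx":0,"ty":0,"tz":-0.06,"rx":0,"ry":0,"rz":0,"gripper":1},
    {"tx":0,"ty":0,"tz":-0.05,"rx":0,"ry":0,"rz":0,"gripper":1},
    {"tx":0,"ty":0,"tz":-0.02,"rx":0,"ry":0,"rz":0,"gripper":1},
    {"tx":0,"ty":0,"tz":0,"rx":0,"ry":0,"rz":0,"gripper":1},
    {"tx":0,"ty":0,"tz":0,"rx":0,"ry":0,"rz":0,"gripper":1}
  ],
  "grip_force": 25
}}

```text
time_s: 26.7
ee_pos: [613.0, 164.1, 158.6]
ee_rot: [-179.9, 0.0, 86.3]
force: [0.0, -0.8, -2.1]
gripper_width: 58.4
gripper_force: 25.0
```

```bash
python3 - <<'E'
from h import *
to((487,-126,160))
w=grab('wrist','w9.png')
def rim(im,roi):
    x0,y0,x1,y1=roi; hsv=cv2.cvtColor(im,cv2.COLOR_RGB2HSV)
    m=((hsv[:,:,0]<17)&(hsv[:,:,1]>85)); k=np.zeros(m.shape,np.uint8); k[y0:y1,x0:x1]=m[y0:y1,x0:x1]*255
    p=max(cv2.findContours(k,0,1)[0],key=cv2.contourArea); print(cv2.boundingRect(p),cv2.fitEllipse(p))
rim(w['im'],(190,150,370,275))
im=cv2.imread('pics/w8.png')[:,:,::-1].copy(); rim(im,(190,150,370,275))
E
```

```text
pos [613.  164.1 158.6] rot [-179.9    0.    86.3] F [ 0.  -0.8 -2.1] w 58.4 gf 25.0 t 26.7
units [-0.595  -0.2145 -0.0019] mm [-297.5 -107.3   -1. ]
(223, 198, 108, 77) ((277.21710205078125, 241.27276611328125), (80.9259262084961, 111.85542297363281), 90.73506927490234)
(231, 196, 97, 79) ((277.815673828125, 239.46298217773438), (83.1591567993164, 98.78025817871094), 87.8087387084961)
```

The dish is held, so I'll carry it over smoothly.

>>> {"name": "send_rows", "arguments": {
  "motion": [
    {"tx":-0.025,"ty":-0.009,"tz":0,"rx":0,"ry":0,"rz":0,"gripper":1},
    {"tx":-0.045,"ty":-0.016,"tz":0,"rx":0,"ry":0,"rz":0,"gripper":1},
    {"tx":-0.06,"ty":-0.022,"tz":0,"rx":0,"ry":0,"rz":0,"gripper":1},
    {"tx":-0.07,"ty":-0.025,"tz":0,"rx":0,"ry":0,"rz":0,"gripper":1},
    {"tx":-0.07,"ty":-0.025,"tz":0,"rx":0,"ry":0,"rz":0,"gripper":1},
    {"tx":-0.07,"ty":-0.025,"tz":0,"rx":0,"ry":0,"rz":0,"gripper":1},
    {"tx":-0.07,"ty":-0.025,"tz":0,"rx":0,"ry":0,"rz":0,"gripper":1},
    {"tx":-0.07,"ty":-0.025,"tz":0,"rx":0,"ry":0,"rz":0,"gripper":1},
    {"tx":-0.055,"ty":-0.02,"tz":0,"rx":0,"ry":0,"rz":0,"gripper":1},
    {"tx":-0.04,"ty":-0.015,"tz":0,"rx":0,"ry":0,"rz":0,"gripper":1},
    {"tx":-0.02,"ty":-0.007,"tz":0,"rx":0,"ry":0,"rz":0,"gripper":1},
    {"tx":0,"ty":0,"tz":0,"rx":0,"ry":0,"rz":0,"gripper":1}
  ]
}}

```text
time_s: 28.25
ee_pos: [487.4, -126.5, 159.8]
ee_rot: [180.0, -0.0, 86.2]
force: [0.2, -0.4, -1.7]
gripper_width: 58.5
gripper_force: 25.0
```

>>> {"name": "send_rows", "arguments": {
  "motion": [
    {"tx":0,"ty":0,"tz":0.02,"rx":0,"ry":0,"rz":0,"gripper":1},
    {"tx":0,"ty":0,"tz":0.04,"rx":0,"ry":0,"rz":0,"gripper":1},
    {"tx":0,"ty":0,"tz":0.06,"rx":0,"ry":0,"rz":0,"gripper":1},
    {"tx":0,"ty":0,"tz":0.05,"rx":0,"ry":0,"rz":0,"gripper":1},
    {"tx":0,"ty":0,"tz":0.03,"rx":0,"ry":0,"rz":0,"gripper":1},
    {"tx":0,"ty":0,"tz":0,"rx":0,"ry":0,"rz":0,"gripper":1},
    {"tx":0,"ty":0,"tz":0,"rx":0,"ry":0,"rz":0,"gripper":1}
  ]
}}

```text
time_s: 29.12
ee_pos: [488.9, -125.8, 60.4]
ee_rot: [179.9, 0.0, 86.4]
force: [0.3, -0.0, -1.4]
gripper_width: 58.7
gripper_force: 25.0
```

```bash
python3 - <<'E'
from h import *
to((487,-126,17))
w=grab('wrist','w10.png')
hsv=cv2.cvtColor(w['im'],cv2.COLOR_RGB2HSV); m=((hsv[:,:,0]<17)&(hsv[:,:,1]>85)); k=np.zeros(m.shape,np.uint8); k[150:275,190:370]=m[150:275,190:370]*255
p=max(cv2.findContours(k,0,1)[0],key=cv2.contourArea); print(cv2.boundingRect(p),cv2.fitEllipse(p))
E
```

```text
pos [ 488.9 -125.8   60.4] rot [179.9   0.   86.4] F [ 0.3 -0.  -1.4] w 58.7 gf 25.0 t 29.1
units [-0.0005 -0.0039  0.0868] mm [-0.3 -2.  43.4]
(223, 198, 108, 77) ((277.1964111328125, 241.1875457763672), (80.94783782958984, 112.24385070800781), 90.66183471679688)
```

Still held the same way. Lowering the last 43 mm.

>>> {"name": "send_rows", "arguments": {
  "motion": [
    {"tx":0,"ty":-0.003,"tz":0.03,"rx":0,"ry":0,"rz":0,"gripper":1},
    {"tx":0,"ty":0,"tz":0.03,"rx":0,"ry":0,"rz":0,"gripper":1},
    {"tx":0,"ty":0,"tz":0.014,"rx":0,"ry":0,"rz":0,"gripper":1},
    {"tx":0,"ty":0,"tz":0.006,"rx":0,"ry":0,"rz":0,"gripper":1},
    {"tx":0,"ty":0,"tz":0.003,"rx":0,"ry":0,"rz":0,"gripper":1},
    {"tx":0,"ty":0,"tz":0,"rx":0,"ry":0,"rz":0,"gripper":1},
    {"tx":0,"ty":0,"tz":0,"rx":0,"ry":0,"rz":0,"gripper":1}
  ]
}}

```text
time_s: 30.05
ee_pos: [486.8, -125.8, 18.5]
ee_rot: [180.0, 0.0, 86.3]
force: [-0.4, -0.8, -0.7]
gripper_width: 58.5
gripper_force: 25.0
```

>>> {"name": "send_rows", "arguments": {
  "motion": [
    {"tx":0,"ty":0,"tz":0.002,"rx":0,"ry":0,"rz":0,"gripper":1},
    {"tx":0,"ty":0,"tz":0,"rx":0,"ry":0,"rz":0,"gripper":1},
    {"tx":0,"ty":0,"tz":0,"rx":0,"ry":0,"rz":0,"gripper":1}
  ]
}}

```text
time_s: 30.42
ee_pos: [486.6, -125.7, 17.3]
ee_rot: [180.0, -0.0, 86.3]
force: [0.4, -0.7, -1.3]
gripper_width: 58.7
gripper_force: 25.0
```

>>> {"name": "send_rows", "arguments": {
  "motion": [
    {"tx":0,"ty":0,"tz":0.0014,"rx":0,"ry":0,"rz":0,"gripper":1},
    {"tx":0,"ty":0,"tz":0,"rx":0,"ry":0,"rz":0,"gripper":1},
    {"tx":0,"ty":0,"tz":0,"rx":0,"ry":0,"rz":0,"gripper":1}
  ]
}}

```text
time_s: 30.8
ee_pos: [486.6, -125.7, 16.8]
ee_rot: [180.0, -0.0, 86.3]
force: [-0.3, 0.6, 2.3]
gripper_width: 58.6
gripper_force: 25.0
```

>>> {"name": "send_rows", "arguments": {
  "motion": [
    {"tx":0,"ty":0,"tz":0,"rx":0,"ry":0,"rz":0,"gripper":-0.7},
    {"tx":0,"ty":0,"tz":0,"rx":0,"ry":0,"rz":0,"gripper":-0.7},
    {"tx":0,"ty":0,"tz":0,"rx":0,"ry":0,"rz":0,"gripper":-0.7},
    {"tx":0,"ty":0,"tz":0,"rx":0,"ry":0,"rz":0,"gripper":-0.7},
    {"tx":0,"ty":0,"tz":-0.02,"rx":0,"ry":0,"rz":0,"gripper":-0.7},
    {"tx":0,"ty":0,"tz":-0.06,"rx":0,"ry":0,"rz":0,"gripper":-0.7},
    {"tx":0,"ty":0,"tz":-0.1,"rx":0,"ry":0,"rz":0,"gripper":-0.7},
    {"tx":0,"ty":0,"tz":-0.1,"rx":0,"ry":0,"rz":0,"gripper":-0.7},
    {"tx":0,"ty":0,"tz":-0.03,"rx":0,"ry":0,"rz":0,"gripper":-0.7},
    {"tx":0,"ty":0,"tz":0,"rx":0,"ry":0,"rz":0,"gripper":-0.7},
    {"tx":0,"ty":0,"tz":0,"rx":0,"ry":0,"rz":0,"gripper":-0.7}
  ]
}}

```text
time_s: 32.17
ee_pos: [485.4, -125.4, 169.9]
ee_rot: [-179.8, -0.0, 86.3]
force: [0.5, -0.1, -0.1]
gripper_width: 77.8
gripper_force: 0.0
```

```bash
python3 - <<'E'
from h import *
to((491,130,172))
w=grab('wrist','w11.png')
hsv=cv2.cvtColor(w['im'],cv2.COLOR_RGB2HSV); m=((hsv[:,:,0]<17)&(hsv[:,:,1]>85)); k=(m*255).astype(np.uint8); k[235:]=0
for p in cv2.findContours(k,0,1)[0]:
    if cv2.contourArea(p)>150: print(cv2.boundingRect(p),cv2.fitEllipse(p))
for p in ((486.6,-125.7,45),(583,-137,85),(576,-225.5,76)): print(np.round(proj(w,p)))
E
```

```text
pos [ 485.4 -125.4  169.9] rot [-179.8   -0.    86.3] F [ 0.5 -0.1 -0.1] w 77.8 gf 0.0 t 32.2
units [ 0.5104 -0.0214 -0.0037] mm [255.2 -10.7  -1.8]
(344, 175, 69, 60) ((377.8192138671875, 205.1707000732422), (52.811004638671875, 72.09001159667969), 124.03707122802734)
(248, 167, 63, 63) ((278.94915771484375, 197.86032104492188), (60.42157745361328, 60.78776168823242), 160.11669921875)
(527, 36, 19, 15) ((535.76806640625, 43.40245819091797), (12.40185832977295, 17.967880249023438), 110.95596313476562)
(487, 36, 18, 18) ((495.2757873535156, 44.41365051269531), (10.136425971984863, 21.179412841796875), 56.83597946166992)
(507, 11, 35, 30) ((523.428955078125, 27.180198669433594), (13.670890808105469, 42.49955368041992), 49.738746643066406)
(500, 6, 12, 21) ((505.7625427246094, 15.648019790649414), (11.54732894897461, 20.56307601928711), 2.540618658065796)
(540, 0, 18, 19) ((548.4866333007812, 8.683464050292969), (13.752723693847656, 18.217147827148438), 151.58567810058594)
[279. 197.]
[385. 212.]
[374. 294.]
```

The dish rim fits a circle at (279,198), exactly as predicted, so it is upright. Now the lid.

>>> {"name": "send_rows", "arguments": {
  "motion": [
    {"tx":0.05,"ty":-0.003,"tz":0,"rx":0,"ry":0,"rz":0,"gripper":-0.5},
    {"tx":0.09,"ty":-0.003,"tz":0,"rx":0,"ry":0,"rz":0,"gripper":-0.3},
    {"tx":0.09,"ty":-0.003,"tz":0,"rx":0,"ry":0,"rz":0,"gripper":-0.1},
    {"tx":0.09,"ty":-0.003,"tz":0,"rx":0,"ry":0,"rz":0,"gripper":-0.1},
    {"tx":0.09,"ty":-0.003,"tz":0,"rx":0,"ry":0,"rz":0,"gripper":-0.1},
    {"tx":0.06,"ty":-0.003,"tz":0,"rx":0,"ry":0,"rz":0,"gripper":-0.1},
    {"tx":0.04,"ty":-0.003,"tz":0,"rx":0,"ry":0,"rz":0,"gripper":-0.1},
    {"tx":0,"ty":0,"tz":0,"rx":0,"ry":0,"rz":0,"gripper":-0.1},
    {"tx":0,"ty":0,"tz":0,"rx":0,"ry":0,"rz":0,"gripper":-0.1},
    {"tx":0,"ty":0,"tz":0,"rx":0,"ry":0,"rz":0,"gripper":-0.1}
  ],
  "grip_force": 15
}}

```text
time_s: 33.48
ee_pos: [492.2, 128.5, 171.3]
ee_rot: [-180.0, 0.0, 86.3]
force: [0.1, -0.1, -0.2]
gripper_width: 50.3
gripper_force: 0.0
```

```bash
python3 - <<'E'
from h import *
to((491,130,28.5))
w=grab('wrist','w12.png')
hsv=cv2.cvtColor(w['im'],cv2.COLOR_RGB2HSV); m=((hsv[:,:,0]<17)&(hsv[:,:,1]>85)); k=(m*255).astype(np.uint8); k[235:]=0
for p in cv2.findContours(k,0,1)[0]:
    if cv2.contourArea(p)>150:
        e=cv2.fitEllipse(p); print(cv2.boundingRect(p),e,onz(w,*e[0],24).round(1))
print(np.round(proj(w,(491,130,26))),np.round(proj(w,(491,130,50))))
E
```

```text
pos [492.2 128.5 171.3] rot [-180.     0.    86.3] F [ 0.1 -0.1 -0.2] w 50.3 gf 0.0 t 33.5
units [ 0.0029 -0.0025  0.2855] mm [  1.5  -1.2 142.8]
(250, 164, 54, 54) ((276.4797668457031, 190.42681884765625), (52.74633026123047, 53.217323303222656), 114.26020812988281) [490.8 130.5  24. ]
(312, 96, 26, 28) ((324.39874267578125, 109.33039093017578), (24.932872772216797, 26.91443634033203), 28.296953201293945) [545.9 212.4  24. ]
[277. 191.] [277. 196.]
```

The lid is confirmed at (490.8,130.4), and the vase is unmoved. Lowering to just above the disc (tips at z≈29.5).

>>> {"name": "send_rows", "arguments": {
  "motion": [
    {"tx":0.003,"ty":-0.002,"tz":0.07,"rx":0,"ry":0,"rz":0,"gripper":-0.1},
    {"tx":0,"ty":0,"tz":0.08,"rx":0,"ry":0,"rz":0,"gripper":-0.1},
    {"tx":0,"ty":0,"tz":0.07,"rx":0,"ry":0,"rz":0,"gripper":-0.1},
    {"tx":0,"ty":0,"tz":0.04,"rx":0,"ry":0,"rz":0,"gripper":-0.1},
    {"tx":0,"ty":0,"tz":0.023,"rx":0,"ry":0,"rz":0,"gripper":-0.1},
    {"tx":0,"ty":0,"tz":0,"rx":0,"ry":0,"rz":0,"gripper":-0.1},
    {"tx":0,"ty":0,"tz":0,"rx":0,"ry":0,"rz":0,"gripper":1},
    {"tx":0,"ty":0,"tz":0,"rx":0,"ry":0,"rz":0,"gripper":1},
    {"tx":0,"ty":0,"tz":0,"rx":0,"ry":0,"rz":0,"gripper":1},
    {"tx":0,"ty":0,"tz":0,"rx":0,"ry":0,"rz":0,"gripper":1},
    {"tx":0,"ty":0,"tz":0,"rx":0,"ry":0,"rz":0,"gripper":1},
    {"tx":0,"ty":0,"tz":0,"rx":0,"ry":0,"rz":0,"gripper":1}
  ]
}}

```text
time_s: 35.02
ee_pos: [491.4, 131.0, 30.1]
ee_rot: [180.0, -0.0, 86.3]
force: [0.2, -0.4, -0.5]
gripper_width: 0.4
gripper_force: 0.0
```

Closed on nothing again. The fingertips may really sit higher than the stated TCP: the dish was only caught near its rim. I'll check this geometrically against the wrist image.

```bash
python3 - <<'E'
from h import *
g=env.grab_frame('wrist'); Ti=np.linalg.inv(np.array(g['T_tool_cam'])); f=210/np.tan(np.radians(g['vertical_fov'])/2)
print(np.array(g['T_tool_cam']).round(2))
for z in (0,-10,-20,-30,-40):
    for x in (16,-16):
        o=[]
        for y in (-45.6,45.6):
            q=Ti@np.r_[x,y,z,1]; o.append((round(g['cx']+f*q[0]/q[2]),round(g['cy']+f*q[1]/q[2])))
        print(z,x,o)
to((491,130,28))
E
```

```text
[[  -0.     -0.97   -0.26   73.15]
 [   1.     -0.     -0.     -0.48]
 [   0.     -0.26    0.97 -198.97]
 [   0.      0.      0.      1.  ]]
0 16 [(208, 215), (349, 215)]
0 -16 [(210, 261), (346, 261)]
-10 16 [(204, 220), (352, 219)]
-10 -16 [(207, 267), (349, 267)]
-20 16 [(200, 225), (356, 224)]
-20 -16 [(204, 275), (353, 274)]
-30 16 [(196, 230), (360, 230)]
-30 -16 [(200, 282), (357, 282)]
-40 16 [(192, 236), (365, 236)]
-40 -16 [(196, 291), (361, 291)]
pos [491.4 131.   30. ] rot [-180.    -0.    86.3] F [-0.3  0.5  0.3] w 0.2 gf 0.0 t 35.1
units [-0.002  -0.0007  0.004 ] mm [-1.  -0.3  2. ]
```

Observed tips (197,230)/(358,230) match tool z = −30. So the real fingertips end about 29 mm above the reported TCP, which also fits the dish contact only below 22 mm and this miss. I'll descend accordingly, in stages with a force check.

>>> {"name": "send_rows", "arguments": {
  "motion": [
    {"tx":0,"ty":0,"tz":0,"rx":0,"ry":0,"rz":0,"gripper":-0.1},
    {"tx":0,"ty":0,"tz":0,"rx":0,"ry":0,"rz":0,"gripper":-0.1},
    {"tx":0,"ty":0,"tz":0,"rx":0,"ry":0,"rz":0,"gripper":-0.1},
    {"tx":0,"ty":0,"tz":0,"rx":0,"ry":0,"rz":0,"gripper":-0.1},
    {"tx":0,"ty":0,"tz":0,"rx":0,"ry":0,"rz":0,"gripper":-0.1},
    {"tx":0,"ty":0,"tz":0,"rx":0,"ry":0,"rz":0,"gripper":-0.1},
    {"tx":0,"ty":0,"tz":0.004,"rx":0,"ry":0,"rz":0,"gripper":-0.1},
    {"tx":0,"ty":0,"tz":0.004,"rx":0,"ry":0,"rz":0,"gripper":-0.1},
    {"tx":0,"ty":0,"tz":0.003,"rx":0,"ry":0,"rz":0,"gripper":-0.1},
    {"tx":0,"ty":0,"tz":0,"rx":0,"ry":0,"rz":0,"gripper":-0.1}
  ]
}}

```text
time_s: 36.33
ee_pos: [491.3, 131.0, 24.3]
ee_rot: [-180.0, 0.0, 86.3]
force: [-0.9, 0.2, -0.3]
gripper_width: 50.3
gripper_force: 0.0
```

>>> {"name": "send_rows", "arguments": {
  "motion": [
    {"tx":0,"ty":0,"tz":0.006,"rx":0,"ry":0,"rz":0,"gripper":-0.1},
    {"tx":0,"ty":0,"tz":0.006,"rx":0,"ry":0,"rz":0,"gripper":-0.1},
    {"tx":0,"ty":0,"tz":0,"rx":0,"ry":0,"rz":0,"gripper":-0.1}
  ]
}}

```text
time_s: 36.7
ee_pos: [491.2, 131.0, 18.2]
ee_rot: [-180.0, 0.0, 86.3]
force: [-0.6, -0.4, -0.5]
gripper_width: 50.4
gripper_force: 0.0
```

No touch at 18, already below the disc top by the stated TCP, so the offset is confirmed. Continuing to ≈6 and gripping.

>>> {"name": "send_rows", "arguments": {
  "motion": [
    {"tx":0,"ty":0,"tz":0.008,"rx":0,"ry":0,"rz":0,"gripper":-0.1},
    {"tx":0,"ty":0,"tz":0.008,"rx":0,"ry":0,"rz":0,"gripper":-0.1},
    {"tx":0,"ty":0,"tz":0.008,"rx":0,"ry":0,"rz":0,"gripper":-0.1},
    {"tx":0,"ty":0,"tz":0,"rx":0,"ry":0,"rz":0,"gripper":-0.1},
    {"tx":0,"ty":0,"tz":0,"rx":0,"ry":0,"rz":0,"gripper":1},
    {"tx":0,"ty":0,"tz":0,"rx":0,"ry":0,"rz":0,"gripper":1},
    {"tx":0,"ty":0,"tz":0,"rx":0,"ry":0,"rz":0,"gripper":1},
    {"tx":0,"ty":0,"tz":0,"rx":0,"ry":0,"rz":0,"gripper":1},
    {"tx":0,"ty":0,"tz":0,"rx":0,"ry":0,"rz":0,"gripper":1},
    {"tx":0,"ty":0,"tz":0,"rx":0,"ry":0,"rz":0,"gripper":1},
    {"tx":0,"ty":0,"tz":0,"rx":0,"ry":0,"rz":0,"gripper":1}
  ]
}}

```text
time_s: 38.08
ee_pos: [491.5, 131.0, 6.6]
ee_rot: [180.0, -0.0, 86.3]
force: [0.4, 0.1, 1.2]
gripper_width: 17.4
gripper_force: 15.0
```

Knob gripped (17.4 mm, 15 N). Lifting and carrying it over the pile.

>>> {"name": "send_rows", "arguments": {
  "motion": [
    {"tx":0,"ty":0,"tz":-0.03,"rx":0,"ry":0,"rz":0,"gripper":1},
    {"tx":0,"ty":0,"tz":-0.06,"rx":0,"ry":0,"rz":0,"gripper":1},
    {"tx":0,"ty":0,"tz":-0.08,"rx":0,"ry":0,"rz":0,"gripper":1},
    {"tx":0,"ty":0,"tz":-0.06,"rx":0,"ry":0,"rz":0,"gripper":1},
    {"tx":0,"ty":0,"tz":-0.03,"rx":0,"ry":0,"rz":0,"gripper":1},
    {"tx":0,"ty":0,"tz":0,"rx":0,"ry":0,"rz":0,"gripper":1}
  ]
}}

```text
time_s: 38.83
ee_pos: [491.8, 131.1, 137.4]
ee_rot: [179.9, -0.0, 86.3]
force: [0.5, 0.3, -1.7]
gripper_width: 17.1
gripper_force: 15.0
```

```bash
python3 - <<'E'
from h import *
to((477.3,-218.2,136))
E
```

```text
pos [491.8 131.1 137.4] rot [179.9  -0.   86.3] F [ 0.5  0.3 -1.7] w 17.1 gf 15.0 t 38.8
units [-0.699   0.0156  0.0024] mm [-349.5    7.8    1.2]
```

>>> {"name": "send_rows", "arguments": {
  "motion": [
    {"tx":-0.03,"ty":0.001,"tz":0,"rx":0,"ry":0,"rz":0,"gripper":1},
    {"tx":-0.06,"ty":0.001,"tz":0,"rx":0,"ry":0,"rz":0,"gripper":1},
    {"tx":-0.08,"ty":0.002,"tz":0,"rx":0,"ry":0,"rz":0,"gripper":1},
    {"tx":-0.08,"ty":0.002,"tz":0,"rx":0,"ry":0,"rz":0,"gripper":1},
    {"tx":-0.08,"ty":0.002,"tz":0,"rx":0,"ry":0,"rz":0,"gripper":1},
    {"tx":-0.08,"ty":0.002,"tz":0,"rx":0,"ry":0,"rz":0,"gripper":1},
    {"tx":-0.08,"ty":0.002,"tz":0,"rx":0,"ry":0,"rz":0,"gripper":1},
    {"tx":-0.08,"ty":0.002,"tz":0,"rx":0,"ry":0,"rz":0,"gripper":1},
    {"tx":-0.06,"ty":0.001,"tz":0,"rx":0,"ry":0,"rz":0,"gripper":1},
    {"tx":-0.045,"ty":0.001,"tz":0,"rx":0,"ry":0,"rz":0,"gripper":1},
    {"tx":-0.024,"ty":0,"tz":0,"rx":0,"ry":0,"rz":0,"gripper":1},
    {"tx":0,"ty":0,"tz":0,"rx":0,"ry":0,"rz":0,"gripper":1}
  ]
}}

```text
time_s: 40.33
ee_pos: [476.3, -218.7, 135.6]
ee_rot: [-179.9, -0.1, 86.3]
force: [-0.5, 0.9, -1.1]
gripper_width: 17.1
gripper_force: 15.0
```

>>> {"name": "send_rows", "arguments": {
  "motion": [
    {"tx":0,"ty":0,"tz":0.03,"rx":0,"ry":0,"rz":0,"gripper":1},
    {"tx":0,"ty":0,"tz":0.05,"rx":0,"ry":0,"rz":0,"gripper":1},
    {"tx":0,"ty":0,"tz":0.04,"rx":0,"ry":0,"rz":0,"gripper":1},
    {"tx":0,"ty":0,"tz":0.02,"rx":0,"ry":0,"rz":0,"gripper":1},
    {"tx":0,"ty":0,"tz":0,"rx":0,"ry":0,"rz":0,"gripper":1},
    {"tx":0,"ty":0,"tz":0,"rx":0,"ry":0,"rz":0,"gripper":1}
  ]
}}

```text
time_s: 41.08
ee_pos: [477.7, -218.3, 67.1]
ee_rot: [179.9, 0.0, 86.4]
force: [0.1, -0.2, -0.9]
gripper_width: 17.3
gripper_force: 15.0
```

```bash
python3 - <<'E'
from h import *
to((477.3,-218.2,36.6))
w=grab('wrist','w13.png')
for p in ((514.5,-185.2,47),(443.7,-181.2,47)): print(np.round(proj(w,p)))
im=w['im']; hsv=cv2.cvtColor(im,cv2.COLOR_RGB2HSV)
m=((hsv[:,:,0]<17)&(hsv[:,:,1]>85)); k=(m*255).astype(np.uint8); k[240:]=0
for p in cv2.findContours(k,0,1)[0]:
    if cv2.contourArea(p)>300: print(cv2.boundingRect(p),cv2.fitEllipse(p))
# pile far (left) edge: bright step down column 277
g=im.sum(2).astype(int); print('col',[(v,int(g[v,277])) for v in range(110,215,5)])
E
```

```text
pos [ 477.7 -218.3   67.1] rot [179.9   0.   86.4] F [ 0.1 -0.2 -0.9] w 17.3 gf 15.0 t 41.1
units [ 0.0002 -0.0009  0.061 ] mm [ 0.1 -0.4 30.5]
[328. 180.]
[226. 181.]
(230, 202, 96, 38) ((277.1226501464844, 222.91387939453125), (39.035552978515625, 93.7211685180664), 90.29589080810547)
(371, 192, 92, 48) ((411.22613525390625, 219.22630310058594), (47.673561096191406, 93.88944244384766), 99.07989501953125)
(380, 44, 133, 99) ((449.2198181152344, 95.24468994140625), (91.53555297851562, 136.7348175048828), 73.88291931152344)
(232, 41, 100, 107) ((281.8211975097656, 94.37632751464844), (96.80968475341797, 102.52391052246094), 0.01735527068376541)
col [(110, 337), (115, 339), (120, 339), (125, 339), (130, 337), (135, 263), (140, 357), (145, 275), (150, 298), (155, 300), (160, 297), (165, 493), (170, 488), (175, 404), (180, 412), (185, 547), (190, 543), (195, 544), (200, 480), (205, 335), (210, 323)]
```

The lid is centred over the pile, with the pile edge at row ≈182 against 180 predicted. Lowering quickly for 24 mm, then in small steps until touch.

>>> {"name": "send_rows", "arguments": {
  "motion": [
    {"tx":0,"ty":0,"tz":0.018,"rx":0,"ry":0,"rz":0,"gripper":1},
    {"tx":0,"ty":0,"tz":0.018,"rx":0,"ry":0,"rz":0,"gripper":1},
    {"tx":0,"ty":0,"tz":0.01,"rx":0,"ry":0,"rz":0,"gripper":1},
    {"tx":0,"ty":0,"tz":0.004,"rx":0,"ry":0,"rz":0,"gripper":1},
    {"tx":0,"ty":0,"tz":0.002,"rx":0,"ry":0,"rz":0,"gripper":1},
    {"tx":0,"ty":0,"tz":0,"rx":0,"ry":0,"rz":0,"gripper":1},
    {"tx":0,"ty":0,"tz":0,"rx":0,"ry":0,"rz":0,"gripper":1}
  ]
}}

```text
time_s: 42.0
ee_pos: [477.3, -218.4, 40.7]
ee_rot: [180.0, 0.0, 86.3]
force: [0.1, 0.4, -0.7]
gripper_width: 17.7
gripper_force: 15.0
```

>>> {"name": "send_rows", "arguments": {
  "motion": [
    {"tx":0,"ty":0,"tz":0.002,"rx":0,"ry":0,"rz":0,"gripper":1},
    {"tx":0,"ty":0,"tz":0.002,"rx":0,"ry":0,"rz":0,"gripper":1},
    {"tx":0,"ty":0,"tz":0,"rx":0,"ry":0,"rz":0,"gripper":1}
  ]
}}

```text
time_s: 42.38
ee_pos: [477.0, -218.2, 38.4]
ee_rot: [-180.0, -0.0, 86.3]
force: [0.9, -0.6, -1.1]
gripper_width: 17.4
gripper_force: 15.0
```

>>> {"name": "send_rows", "arguments": {
  "motion": [
    {"tx":0,"ty":0,"tz":0.002,"rx":0,"ry":0,"rz":0,"gripper":1},
    {"tx":0,"ty":0,"tz":0,"rx":0,"ry":0,"rz":0,"gripper":1},
    {"tx":0,"ty":0,"tz":0,"rx":0,"ry":0,"rz":0,"gripper":1}
  ]
}}

```text
time_s: 42.75
ee_pos: [477.1, -218.3, 37.5]
ee_rot: [180.0, -0.0, 86.3]
force: [0.6, 0.3, -0.8]
gripper_width: 17.9
gripper_force: 15.0
```

>>> {"name": "send_rows", "arguments": {
  "motion": [
    {"tx":0,"ty":0,"tz":0.002,"rx":0,"ry":0,"rz":0,"gripper":1},
    {"tx":0,"ty":0,"tz":0,"rx":0,"ry":0,"rz":0,"gripper":1},
    {"tx":0,"ty":0,"tz":0,"rx":0,"ry":0,"rz":0,"gripper":1}
  ]
}}

```text
time_s: 43.12
ee_pos: [477.3, -218.4, 37.0]
ee_rot: [180.0, 0.0, 86.3]
force: [-0.9, 1.3, 5.7]
gripper_width: 17.1
gripper_force: 15.0
```

Touch felt at 5.7 N (pile top ≈48 mm, as measured). Letting go and rising.

>>> {"name": "send_rows", "arguments": {
  "motion": [
    {"tx":0,"ty":0,"tz":0,"rx":0,"ry":0,"rz":0,"gripper":0.2},
    {"tx":0,"ty":0,"tz":0,"rx":0,"ry":0,"rz":0,"gripper":0.2},
    {"tx":0,"ty":0,"tz":0,"rx":0,"ry":0,"rz":0,"gripper":0.2},
    {"tx":0,"ty":0,"tz":0,"rx":0,"ry":0,"rz":0,"gripper":0.2},
    {"tx":0,"ty":0,"tz":-0.02,"rx":0,"ry":0,"rz":0,"gripper":0.2},
    {"tx":0,"ty":0,"tz":-0.06,"rx":0,"ry":0,"rz":0,"gripper":0.2},
    {"tx":0,"ty":0,"tz":-0.1,"rx":0,"ry":0,"rz":0,"gripper":0.2},
    {"tx":0,"ty":0,"tz":-0.1,"rx":0,"ry":0,"rz":0,"gripper":0.2},
    {"tx":0,"ty":0,"tz":0,"rx":0,"ry":0,"rz":0,"gripper":0.2},
    {"tx":0,"ty":0,"tz":0,"rx":0,"ry":0,"rz":0,"gripper":0.2}
  ]
}}

```text
time_s: 44.38
ee_pos: [476.7, -218.1, 176.4]
ee_rot: [-180.0, -0.0, 86.3]
force: [-0.3, 0.3, 0.3]
gripper_width: 36.3
gripper_force: 0.0
```

```bash
python3 - <<'E'
from h import *
to((477.3,-218.2,176))
a=np.radians(-3.8);M=np.array([[np.cos(a),-np.sin(a)],[np.sin(a),np.cos(a)]]);C=np.array([477.3,-218.2])
def comps(c,zs):
    hsv=cv2.cvtColor(c['im'],cv2.COLOR_RGB2HSV); k=(((hsv[:,:,0]<17)&(hsv[:,:,1]>85))*255).astype(np.uint8)
    for p in cv2.findContours(k,0,1)[0]:
        if 150<cv2.contourArea(p)<8000:
            e=cv2.fitEllipse(p); print(cv2.boundingRect(p),np.round(e[0],1),np.round(e[1],1),{z:(M.T@(onz(c,*e[0],z)[:2]-C)).round(1).tolist() for z in zs})
print('wrist');comps(grab('wrist','w14.png'),(54,47,80))
print('scene');s=grab('scene','s14.png');comps(s,(50,))
for p in ((576,-225.5,76),(583,-137,85),(486.6,-125.7,47),(477.3,-218.3,54),(545,212,45)): print(np.round(proj(s,p)))
E
```

```text
pos [ 476.7 -218.1  176.4] rot [-180.    -0.    86.3] F [-0.3  0.3  0.3] w 36.3 gf 0.0 t 44.4
units [-0.0001  0.0013  0.0009] mm [-0.1  0.6  0.4]
wrist
(475, 304, 30, 46) [489.4 324.9] [25.2 49.5] {54: [242.6, -149.9], 47: [247.9, -154.8], 80: [222.9, -131.9]}
(493, 226, 67, 49) [525.9 249.5] [44.5 66.2] {54: [265.8, -57.2], 47: [271.6, -60.0], 80: [244.2, -46.6]}
(345, 172, 55, 51) [372.5 197.4] [46.  57.5] {54: [96.6, 0.0], 47: [98.8, -1.6], 80: [88.7, 5.9]}
(249, 170, 59, 57) [278. 198.] [56.1 56.9] {54: [-0.5, -0.8], 47: [-0.5, -2.4], 80: [-0.6, 5.2]}
(350, 75, 74, 61) [387.5 106.1] [57.2 75. ] {54: [104.0, 89.5], 47: [106.3, 89.8], 80: [95.5, 88.2]}
(249, 70, 66, 70) [281.5 104.7] [63.9 67.3] {54: [2.6, 90.6], 47: [2.7, 91.0], 80: [2.3, 89.2]}
scene
(142, 332, 43, 29) [163.9 345.7] [16.3 51.9] {50: [335.3, 253.9]}
(548, 326, 12, 47) [554.4 351.8] [ 5.4 49.6] {50: [16.6, 727.3]}
(204, 315, 12, 32) [209.8 330.4] [10.  30.8] {50: [274.7, 290.3]}
(360, 272, 15, 24) [367.3 284.6] [13.6 23.6] {50: [52.8, 439.7]}
(178, 202, 28, 42) [191.7 222.3] [26.  45.9] {50: [98.8, 86.8]}
(0, 201, 73, 102) [ 29.3 251.6] [74.6 99.5] {50: [326.3, -94.9]}
(211, 192, 31, 28) [226.3 205.7] [27.8 30.3] {50: [21.5, 107.1]}
(148, 187, 24, 39) [159.1 207.8] [22.3 40. ] {50: [102.2, 2.5]}
(180, 168, 27, 23) [193.3 180.1] [20.9 25.2] {50: [-6.9, -8.2]}
(0, 10, 45, 135) [16.6 97.7] [ 40.  145.9] {50: [-22.8, -672.0]}
[157. 196.]
[189. 208.]
[227. 200.]
[194. 181.]
[368. 280.]
```

All five stand where they should in the pile frame: figure ≈(98,0), beaker ≈(100,89), dish ≈(3,91), lid ≈(0,−1), and the vase is unmoved. Handing in.

```bash
python3 -c "
from workcell import env
print(env.job_done())"
```

```text
the job is handed in; nothing more can be done
None
```

I handed the job in at about 44 s, but the hand-in gave no verdict; by my last camera check the figure, beaker and dish stand within about 3 mm of their planned places, the lid (let go after a 5.7 N touch) lies within about 1 mm of the pile's middle, and the vase is unmoved, though the dish took a second grasp and the lid a second try because the real fingertips end about 29 mm above the reported TCP.

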